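Clear the pile off the interface box and park each item

ROBOT

A 7-joint arm with a two-finger parallel gripper is mounted at the origin on a cart in front of the work surface, level with it; the furniture and walls round the work are solid. World frame = base frame: x ahead of the robot, y to its left, z up, the work surface at z = 0. Lengths are in m, angles in rad, forces in N, time in s.
With the tool pointing down it reaches from about 0.425 to 0.875 m from the base axis. Payload 4.7 kg.
Tool frame: the origin (TCP) lies midway between the tips of the shut fingers; the grasp point (between the pads) lies 19 mm behind it; y points along the fingers, z is the direction in which the jaws open and shut, and the axes are right-handed (so a half turn about y gives the same grasp; the last joint's range is limited). The gripper opens to 87 mm and grips with 3 to 60 N. Pads are 19 mm wide; open, the fingers measure 117 mm over their backs; the gripper's body (75 mm by 190 mm) begins 51 mm behind the grasp point.
Start: joints at [-1.315, 0.321, -0.07, 1.45, 0.023, 1.371, -0.057], TCP at [0.156, 0.631, 0.223] pointing down, gripper open.
Joint ranges: [-2.86, 2.86], [-0.3, 2.09], [-1.38, 1.24], [0.06, 2.45], [-1.56, 4.7], [0.09, 2.05], [-2.69, 2.69]. Speed limits (rad/s): [2.57, 2.57, 3.14, 3.14, 3.14, 3.14, 3.14].

INTERFACE

Orientations are given as a rotation vector (axis times angle).
In Python, from bench import ctrl gives the robot as it stands.
- The arm moves only by the tool play_rows, never from a script. Its arguments are lists of equal length, an entry for each row: "translation": the shift along the tool's x, y, z in mm, a list of three; "turn": the turn, a rotation vector about the tool's x, y, z in rad, a list of three; "fingers": the opening, from -1 (shut) to 1 (fully open), so that 0 is half open. In form: {"translation": [[dx, dy, dz], ...], "turn": [[wx, wy, wz], ...], "fingers": [fingers, ...]}. A call has exactly 10 rows; each row shifts and turns the commanded pose from where the row before left it, along the tool's axes as they then stand; what a row does not reach is not made up. A row lasts 1/12 s, in which the tool goes at most 41.7 mm and 7.16 degrees, less where a joint would pass 70% of its speed; a pose out of reach is approached as far as the arm can. A call with a gripper value outside its range is refused whole. The fingers move at their own pace and stop on an object; "grip_force" is the grip in N (left out, the last holds). Time passes only in rows, so rows that do not move let the fingers close, or fill a call up. It gives the time, the measured TCP pose, the force and the opening at its end, in the units of the state.
- ctrl.get_state(): the state, without advancing time (a new reading comes with each control period).
- ctrl.get_image(name): name is "scene" or "side" or "wrist"; returns the picture (420x560x3 uint8, blue, green, red); there is no depth.
- ctrl.camera_info(name): a dict with "camera_matrix" (3x3 intrinsics, pixels), "R" (3x3) and "t" (3): a world point X has camera coordinates R X + t. Camera axes: x right, y down, z forward; pixel columns grow to the right and rows downward; lengths in m; the calibration is good to about 2 mm. A picture is of the moment at which its call begins: read the wrist's pose just before it. camera_info takes no time and is no camera call; for the wrist camera it gives the pose at the moment of the call.
- ctrl.close_job(): hands the job in, once; it reports no verdict.
The state is a dict: "time": time; "joint_positions": joint angles; "qd": joint speeds; "joint_torque": joint torques, N m; "position": TCP position; "tool_rot": TCP orientation; "ft_force": force on the tool from outside, world axes, zero at the start; "torque": the same for the moment, N m; "grip_width": opening from 0.0 (shut) to 1.0 (fully open).
Only numpy, scipy, OpenCV 4.12 (cv2) and the standard library are available. Lean on these libraries where they do the work, as an engineer would, in place of code of your own. Each camera call takes 0.05 s, during which the arm holds its last target.

TASK

Someone has piled the consumables on the white interface box. Take the pile apart and set each item flat in the middle of its own parking frame on the bench: the white tape roll in the three-sided frame, the solder reel in the round frame, the amber film tape in the square frame, and the interface box squarely in the oblong frame. Set things down rather than dropping them, and leave the computer mouse where it lies.

Things in the scene. Friction and masses are not known exactly. Their poses are not given: they have to be found in the camera images.
- label_tape: roll of white tape lying flat, a plain disc 52 mm in diameter and 18 mm high, about 30 g; topmost in the pile. Origin: centre of its underside, z up.
- solder_reel: reel of solder wire with blue flanges, standing on one flange, 56 mm in diameter and 36 mm high, about 260 g; second from the top of the pile. Origin: centre of its underside, z up.
- kapton_tape: roll of amber film tape lying flat, a flat disc 62 mm in diameter and only 12 mm high, about 30 g; third from the top of the pile, on the interface box. Origin: centre of its underside, z up.
- usb_box: small white interface box at the bottom of the pile, 67 mm along its x, 93 mm along its y, 27 mm high, about 160 g; grasp it across the 67 mm. Origin: centre of its underside, z up.
- triangle_frame: The place of the white tape roll: three-sided frame with blunt corners. Low black-edged grey locating frame fixed to the bench; the edge bar is 5 mm wide and stands 4 mm above the bench, and the area inside is at bench height. Inside, the long sides lie 36 mm from the centre, the blunt corners about 56 mm. Origin: its centre, at bench height; a blunt corner points along its x.
- round_frame: The place of the solder reel: round frame. Low black-edged grey locating frame fixed to the bench; the edge bar is 5 mm wide and stands 4 mm above the bench, and the area inside is at bench height. Inside diameter about 75 mm. Origin: its centre, at bench height.
- square_frame: The place of the amber film tape: square frame. Low black-edged grey locating frame fixed to the bench; the edge bar is 5 mm wide and stands 4 mm above the bench, and the area inside is at bench height. Inside 82 x 82 mm. Origin: its centre, at bench height; x and y along its sides.
- rect_frame: The place of the interface box: oblong frame, the largest. Low black-edged grey locating frame fixed to the bench; the edge bar is 5 mm wide and stands 4 mm above the bench, and the area inside is at bench height. Inside 87 mm along its x, 113 mm along its y. Origin: its centre, at bench height.
- mouse: black computer mouse lying loose on the bench, 108 mm along its x, 62 mm along its y, 34 mm high; not part of the job. Origin: centre of its underside.
There are look-alikes about, which are no part of the job. What is meant by the kapton_tape is not red, and is the larger of those in its own colour.

How it is judged:
By the outcome, as a careful person would: the job done as asked, in the order asked, and still so for the second after the job is handed in, with the robot touching nothing.
It also fails if it takes over 93 s, if anything falls off the work surface, if the arm or the gripper's body presses on something with over 40 N, if the wrist force passes 120 N, or if a joint passes its speed limit or range.

## Working session

There is one attempt and no reset: what is moved stays moved. The work goes in short steps, Python scripts to look and compute and a tool call to move; the robot and the scene stay as the last step left them, time stands still between calls to the robot, and variables do not carry over. Pictures are saved under pics/ and viewed, and the job is handed in when it is done.

Besides the shell and the picture viewer there is one more tool, called after ">>>" as name(argument=value, ...), one argument or row to a line, values as JSON. play_rows: Moves the arm, as the interface text tells. Its arguments: {"type":"object","properties":{"translation":{"type":"array"},"turn":{"type":"array"},"fingers":{"type":"array"},"grip_force":{"type":"number"}},"required":["translation","turn","fingers"]}

```bash
ls; mkdir -p pics
python3 - <<'E'
from bench import ctrl
import cv2,numpy as np
s=ctrl.get_state()
for k in s: print(k,s[k])
for n in ["scene","side","wrist"]:
    c=ctrl.camera_info(n); print(n,c)
    cv2.imwrite(f"pics/{n}0.png",ctrl.get_image(n))
E
```

```text
pics
time 0.0
joint_positions [-1.31488     0.32183791 -0.07006023  1.45169428  0.02260393  1.37078679
 -0.05689893]
qd [-0.00102133  0.00057184 -0.00099935  0.00256161 -0.00125009  0.00028264
 -0.00085454]
joint_torque [-4.92460174e-06 -4.91273725e+01 -4.03602831e-01 -3.12526309e+01
 -6.39149174e-02  4.36471682e-02  1.60568616e-04]
position [0.15558406 0.63052811 0.22144196]
tool_rot [-1.56438527  0.18997897 -0.18978363]
ft_force [-0.2622863   0.32490144  0.10588205]
torque [-0.00049195  0.05043334  0.06911354]
grip_width 1.0025965444087075
scene {'camera_matrix': array([[382.32964408,   0.        , 284.86638815],
       [  0.        , 382.32964408, 215.61100186],
       [  0.        ,   0.        ,   1.        ]]), 'R': array([[ 0.78109542,  0.62413726, -0.01851021],
       [ 0.42894982, -0.5578926 , -0.71046316],
       [-0.45375323,  0.54699957, -0.70349092]]), 't': array([-0.41709772, -0.15670473,  1.149194  ])}
side {'camera_matrix': array([[518.72221231,   0.        , 283.32950241],
       [  0.        , 518.72221231, 213.35961313],
       [  0.        ,   0.        ,   1.        ]]), 'R': array([[-0.2763371 , -0.96105178, -0.00415674],
       [-0.85183526,  0.24693144, -0.46195405],
       [ 0.44498819, -0.12411419, -0.88689412]]), 't': array([0.16366253, 0.47914505, 1.06550589])}
wrist {'camera_matrix': array([[303.15712167,   0.        , 278.78288379],
       [  0.        , 303.15712167, 216.18433163],
       [  0.        ,   0.        ,   1.        ]]), 'R': array([[ 0.2391774 ,  0.97097088, -0.00311762],
       [ 0.93552934, -0.22958515,  0.26846883],
       [ 0.25995966, -0.06712831, -0.96328333]]), 't': array([-0.64856347, -0.03340926,  0.39204169])}
```

View pics/scene0.png

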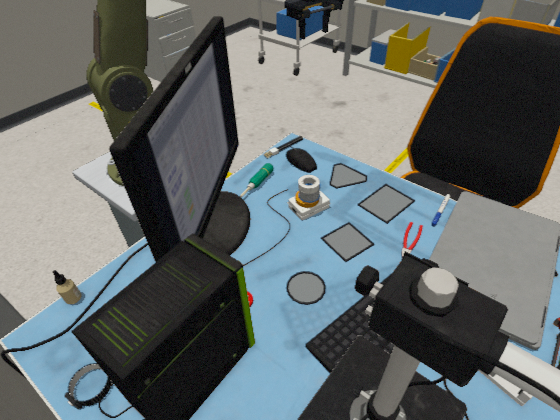

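View pics/side0.png

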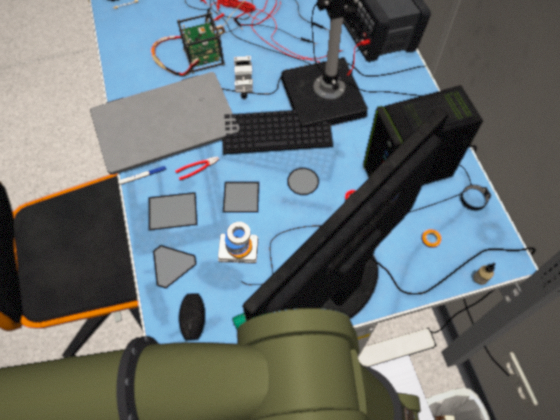

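View pics/wrist0.png

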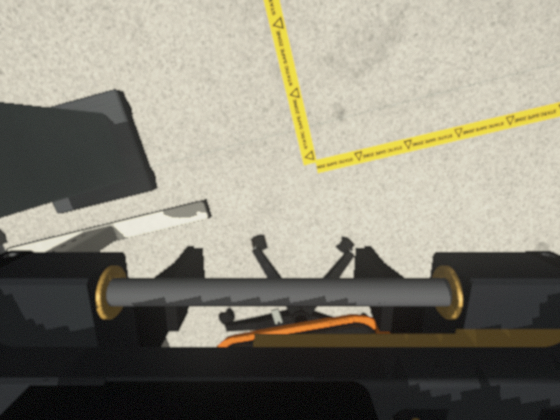

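The pile stands at scene (309,190) and side (238,243). The frames in the side view are triangle (174,265), oblong (172,211), square (241,197) and round (303,181), with the mouse at (192,316). I'll enlarge these.

```bash
cat > h.py <<'E'
import numpy as np,cv2
from bench import ctrl
from scipy.spatial.transform import Rotation as Ro
def ray(cam,u,v,z,c=None):
    c=c or ctrl.camera_info(cam); R,t=np.array(c['R']),np.array(c['t'])
    d=R.T@np.linalg.solve(c['camera_matrix'],[u,v,1.]); o=-R.T@t
    return o+d*(z-o[2])/d[2]
def proj(cam,X,c=None):
    c=c or ctrl.camera_info(cam); p=c['camera_matrix']@(np.array(c['R'])@np.array(X)+c['t']); return p[:2]/p[2]
def crop(src,dst,x0,y0,x1,y1,s):
    im=cv2.imread(src)[y0:y1,x0:x1]; cv2.imwrite(dst,cv2.resize(im,None,fx=s,fy=s,interpolation=cv2.INTER_CUBIC))
def st():
    s=ctrl.get_state(); R=Ro.from_rotvec(s['tool_rot']).as_matrix()
    print('t',round(s['time'],2),'pos',np.round(s['position'],4),'F',np.round(s['ft_force'],1),'w',round(s['grip_width']*87,1),'q',np.round(s['joint_positions'],2)); print(np.round(R,3))
    return s,R
E
python3 - <<'E'
from h import *
crop('pics/side0.png','pics/s1.png',130,150,330,350,3)
crop('pics/scene0.png','pics/c1.png',260,130,420,310,3.3)
for n,u,v in [('tri',174,265),('rect',172,211),('sq',241,197),('rnd',303,181),('mouse',192,316),('pile',238,243),('monbase',350,290),('orange',431,238),('edgeL',145,330),('mon',250,310),('red',350,196)]: print(n,ray('side',u,v,0)[:2].round(3))
for n,u,v in [('tri',348,175),('rect',386,203),('sq',347,242),('rnd',306,288),('mouse',301,159)]: print(n,ray('scene',u,v,0)[:2].round(3))
st()
E
```

```text
tri [0.503 0.3  ]
rect [0.65  0.278]
sq [0.641 0.1  ]
rnd [ 0.642 -0.068]
mouse [0.367 0.283]
pile [0.517 0.138]
monbase [ 0.326 -0.087]
orange [ 0.397 -0.324]
edgeL [0.365 0.393]
mon [0.344 0.152]
red [ 0.565 -0.171]
tri [0.51  0.319]
rect [0.651 0.28 ]
sq [0.643 0.101]
rnd [ 0.644 -0.065]
mouse [0.357 0.299]
t 0.15 pos [0.1556 0.6307 0.2217] F [0.  1.1 0.1] w 87.0 q [-1.31  0.32 -0.07  1.45  0.02  1.37 -0.06]
[[ 0.971 -0.     0.239]
 [-0.239 -0.001  0.971]
 [ 0.    -1.    -0.001]]
```

View pics/s1.png

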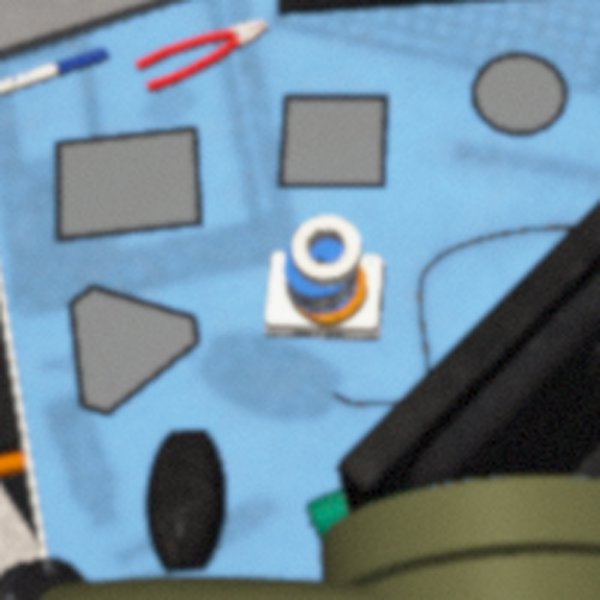

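View pics/c1.png

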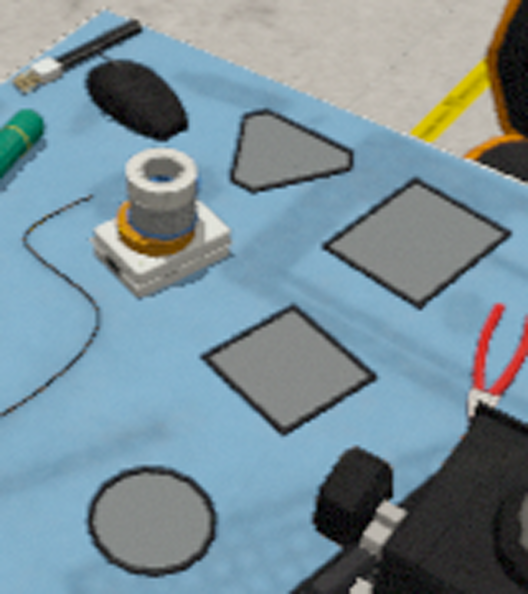

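Run:
```python
from h import *
def tri(a,b):
    A=[];
    for n,(u,v) in (('scene',a),('side',b)):
        c=ctrl.camera_info(n);P=c['camera_matrix']@np.c_[c['R'],c['t']];A.append(P)
    X=cv2.triangulatePoints(A[0],A[1],np.array(a,float),np.array(b,float))[:,0];X=X[:3]/X[3]
    return X.round(3),proj('scene',X).round(1),proj('side',X).round(1)
print(tri((222,20),(248,303)));print(tri((118,150),(446,120)));print(tri((238,150),(246,312)))
for n in ('scene','side'):
    c=ctrl.camera_info(n);print(n,(-c['R'].T@c['t']).round(3))
crop('pics/side0.png','pics/s2.png',220,100,480,330,3)
crop('pics/scene0.png','pics/c2.png',90,0,270,290,2)
```

```text
(array([0.231, 0.16 , 0.403]), array([220.1,  20.6]), array([246.6, 302.3]))
(array([ 0.47 , -0.274,  0.398]), array([112.3, 150.8]), array([443.7, 119.7]))
(array([0.298, 0.148, 0.105]), array([249.8, 145.9]), array([254. , 315.1]))
scene [ 0.914 -0.456  0.689]
side [-0.021  0.171  1.167]
```

View pics/s2.png

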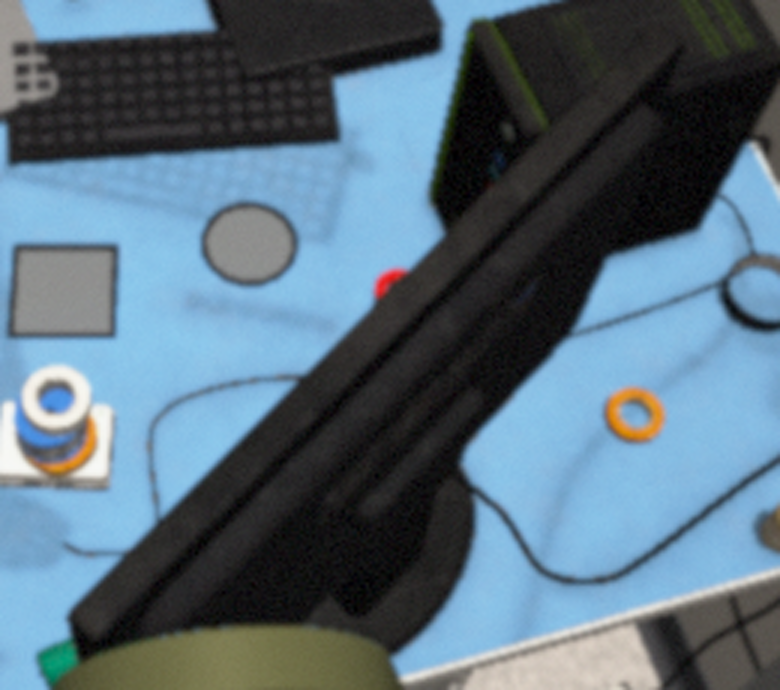

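View pics/c2.png

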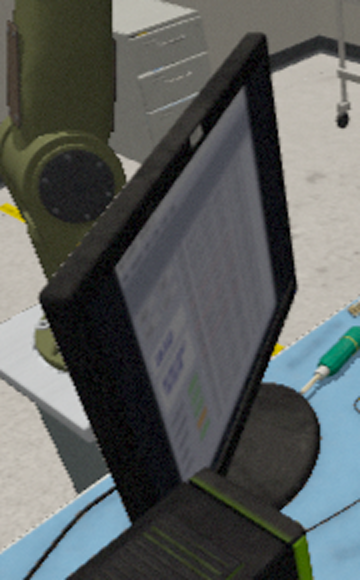

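The monitor's top edge triangulates to (0.23,0.16) and (0.47,-0.27) at z≈0.40, so the forearm has to stay above that. Next I'll rectify both views to the bench plane and fit the frames.

```bash
cat > rect.py <<'E'
from h import *
def warp(img,c,x0,x1,y0,y1,z=0,s=2000):
    # out pixel: col=(y1-y)*s, row=(x1-x)*s
    P=c['camera_matrix']@np.c_[c['R'],c['t']]
    A=np.array([[0,-1/s,x1],[-1/s,0,y1],[0,0,z],[0,0,1.]])
    H=P@A
    W,Hh=int((y1-y0)*s),int((x1-x0)*s)
    return cv2.warpPerspective(img,np.linalg.inv(H),(W,Hh),flags=cv2.INTER_CUBIC)
E
python3 - <<'E'
from rect import *
x0,x1,y0,y1=.42,.74,-.14,.40
for n in ('side','scene'):
    c=ctrl.camera_info(n); im=cv2.imread(f'pics/{n}0.png')
    w=warp(im,c,x0,x1,y0,y1); cv2.imwrite(f'pics/w_{n}.png',cv2.resize(w,None,fx=.7,fy=.7))
    hsv=cv2.cvtColor(w,cv2.COLOR_BGR2HSV)
    m=((hsv[...,1]<60)&(hsv[...,2]>90)&(hsv[...,2]<175)).astype(np.uint8)*255
    m=cv2.morphologyEx(m,cv2.MORPH_OPEN,np.ones((9,9)))
    for k in cv2.findContours(m,cv2.RETR_EXTERNAL,cv2.CHAIN_APPROX_NONE)[0]:
        a=cv2.contourArea(k)
        if a<8000: continue
        M=cv2.moments(k); cx,cy=M['m10']/M['m00'],M['m01']/M['m00']
        r=cv2.minAreaRect(k); t=cv2.minEnclosingTriangle(k)[1]
        f=lambda p:(round(x1-p[1]/2000,4),round(y1-p[0]/2000,4))
        print(n,'area mm2',a/4,'cent',f((cx,cy)),'rectc',f(r[0]),'size',np.round(np.array(r[1])/2,1),'ang',round(r[2],1),'tri',[f(p[0]) for p in t],'hull',f(np.array(cv2.minEnclosingCircle(k)[0])))
E
```

```text
side area mm2 6747.0 cent (0.5068, 0.3064) rectc (0.506, 0.2973) size [ 96.3 105.5] ang 4.0 tri [(np.float32(0.5749), np.float32(0.3408)), (np.float32(0.4429), np.float32(0.35)), (np.float32(0.5025), np.float32(0.2287))] hull (np.float64(0.5077), np.float64(0.3068))
side area mm2 4889.875 cent (0.6434, -0.0676) rectc (0.6434, -0.0674) size [78.8 79.6] ang 37.9 tri [(np.float32(0.713), np.float32(-0.0345)), (np.float32(0.5759), np.float32(-0.0226)), (np.float32(0.6391), np.float32(-0.1454))] hull (np.float64(0.6436), np.float64(-0.0671))
side area mm2 7331.875 cent (0.6428, 0.0999) rectc (0.643, 0.1001) size [87.4 87.4] ang 16.6 tri [(np.float32(0.7525), np.float32(0.1117)), (np.float32(0.5938), np.float32(0.1608)), (np.float32(0.5882), np.float32(-0.0088))] hull (np.float64(0.6412), np.float64(0.1008))
side area mm2 10458.25 cent (0.6516, 0.2767) rectc (0.6516, 0.2769) size [116.7  92.7] ang 8.8 tri [(np.float32(0.5258), np.float32(0.3027)), (np.float32(0.6782), np.float32(0.1503)), (np.float32(0.7142), np.float32(0.3753))] hull (np.float64(0.6518), np.float64(0.2775))
scene area mm2
[... 648 characters left out ...]
45), np.float32(-0.0017)), (np.float32(0.6045), np.float32(-0.1332)), (np.float32(0.7135), np.float32(-0.0583))] hull (np.float64(0.6413), np.float64(-0.0631))
scene area mm2 6557.25 cent (0.6409, 0.1042) rectc (0.6409, 0.1042) size [82.4 82.7] ang 16.3 tri [(np.float32(0.744), np.float32(0.1152)), (np.float32(0.592), np.float32(0.1632)), (np.float32(0.592), np.float32(-0.0042))] hull (np.float64(0.6408), np.float64(0.1045))
scene area mm2 9578.625 cent (0.6499, 0.2821) rectc (0.6498, 0.282) size [112.8  87.8] ang 8.9 tri [(np.float32(0.6489), np.float32(0.4463)), (np.float32(0.5824), np.float32(0.2336)), (np.float32(0.7521), np.float32(0.2117))] hull (np.float64(0.6495), np.float64(0.2822))
```

View pics/w_side.png

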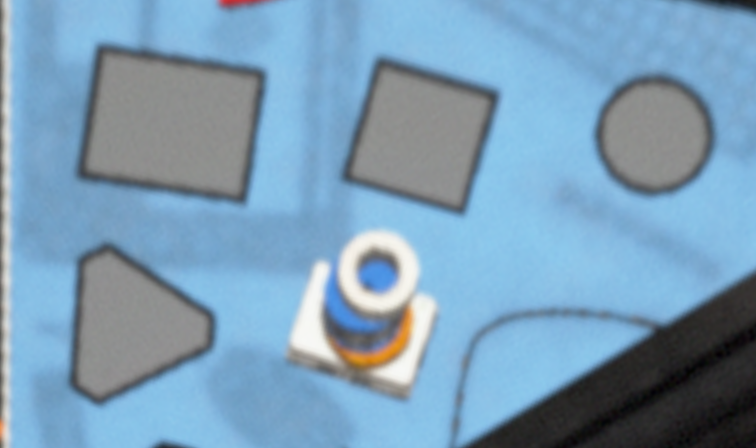

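View pics/w_scene.png

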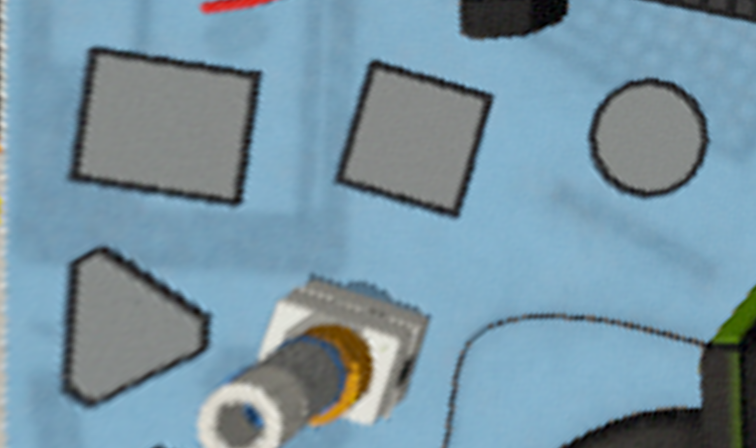

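Run:
```python
from h import *
for z in (.1,.2,.3,.4,.5):
    for p in ((360,275),(405,330),(440,290)):
        X=ray('scene',*p,z); print(z,p,X.round(3),proj('side',X).round(0))
s,R=st()
c=ctrl.camera_info('wrist'); o=-c['R'].T@c['t']; print('cam in tool',(R.T@(o-s['position'])).round(4)); print((c['R']@R).round(3))
crop('pics/side0.png','pics/s3.png',220,0,500,220,2.8)
```

```text
0.1 (360, 275) [ 0.746 -0.035  0.1  ] [280. 130.]
0.1 (405, 330) [ 0.863 -0.087  0.1  ] [287.  91.]
0.1 (440, 290) [0.877 0.024 0.1  ] [244.  96.]
0.2 (360, 275) [ 0.775 -0.107  0.2  ] [305.  89.]
0.2 (405, 330) [ 0.872 -0.15   0.2  ] [310.  56.]
0.2 (440, 290) [ 0.884 -0.057  0.2  ] [273.  60.]
0.3 (360, 275) [ 0.803 -0.178  0.3  ] [332.  43.]
0.3 (405, 330) [ 0.881 -0.212  0.3  ] [336.  17.]
0.3 (440, 290) [ 0.89  -0.139  0.3  ] [305.  20.]
0.4 (360, 275) [ 0.832 -0.249  0.4  ] [363.  -9.]
0.4 (405, 330) [ 0.889 -0.275  0.4  ] [365. -28.]
0.4 (440, 290) [ 0.896 -0.22   0.4  ] [341. -25.]
0.5 (360, 275) [ 0.86  -0.321  0.5  ] [399. -67.]
0.5 (405, 330) [ 0.898 -0.337  0.5  ] [399. -79.]
0.5 (440, 290) [ 0.903 -0.301  0.5  ] [382. -78.]
t 0.15 pos [0.1556 0.6307 0.2217] F [0.  1.1 0.1] w 87.0 q [-1.31  0.32 -0.07  1.45  0.02  1.37 -0.06]
[[ 0.971 -0.     0.239]
 [-0.239 -0.001  0.971]
 [ 0.    -1.    -0.001]]
cam in tool [-0.0733 -0.163  -0.    ]
[[-0.     0.001  1.   ]
 [ 0.963 -0.268  0.001]
 [ 0.268  0.963 -0.001]]
```

View pics/s3.png

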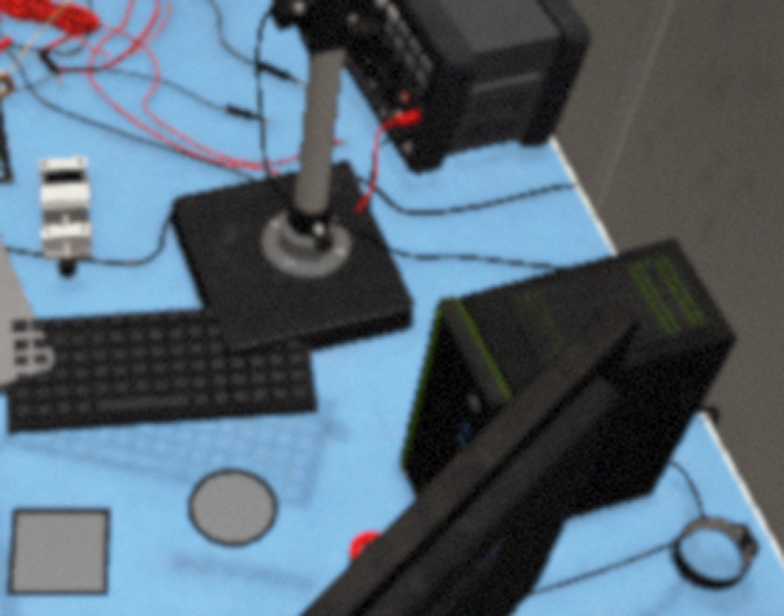

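Run:
```python
from h import *
def tri(a,b):
    A=[]
    for n in ('scene','side'):
        c=ctrl.camera_info(n);A.append(c['camera_matrix']@np.c_[c['R'],c['t']])
    X=cv2.triangulatePoints(A[0],A[1],np.array(a,float),np.array(b,float))[:,0];X=X[:3]/X[3]
    return X.round(3),proj('scene',X).round(1),proj('side',X).round(1)
for a in ((410,175),(432,105),(480,25)):
  for b in ((20,210),(118,178),(137,300),(8,320)):
    print(a,b,tri(a,b))
print(proj('wrist',[0.3,.5,0.0]),proj('wrist',[0.3,.5,0.2]))
```

```text
(410, 175) (20, 210) (array([0.694, 0.601, 0.002]), array([449.5, 151.2]), array([ 41.2, 227.5]))
(410, 175) (118, 178) (array([0.701, 0.364, 0.09 ]), array([425.8, 166.8]), array([125.7, 184.4]))
(410, 175) (137, 300) (array([ 0.548,  0.464, -0.121]), array([378.2, 186.3]), array([117.9, 283.2]))
(410, 175) (8, 320) (array([ 0.566,  0.791, -0.253]), array([418. , 171.1]), array([ 13.2, 324.5]))
(432, 105) (20, 210) (array([0.634, 0.573, 0.164]), array([441.1,  99.8]), array([ 25.1, 215.4]))
(432, 105) (118, 178) (array([0.65 , 0.364, 0.229]), array([419. , 111.3]), array([111.6, 171.2]))
(432, 105) (137, 300) (array([0.503, 0.439, 0.118]), array([372.7, 120.1]), array([100.9, 261.3]))
(432, 105) (8, 320) (array([0.514, 0.715, 0.013]), array([411.6, 114. ]), array([ -6.1, 305.6]))
(480, 25) (20, 210) (array([0.612, 0.549, 0.324]), array([446.1,  41.1]), array([  1. , 183.4]))
(480, 25) (118, 178) (array([0.627, 0.362, 0.372]), array([424.1,  46.8]), array([ 91.5, 139.7]))
(480, 25) (137, 300) (array([0.487, 0.412, 0.353]), array([375.2,  34.7]), array([ 75.3, 215. ]))
(480, 25) (8, 320) (array([0.501, 0.651, 0.263]), array([416.1,  43.6]), array([-36.8, 262.3]))
[215.27395484 308.14279884] [164.40245568 447.50391132]
```

```bash
cat >> h.py <<'E'
def plan(target,az_deg,n=10,pos=None,az=None):
    """rows (mm, rad) from current measured pose to target with tool pointing straight down, jaw azimuth az_deg (mod 180 nearest)"""
    s=ctrl.get_state(); R=Ro.from_rotvec(s['tool_rot']).as_matrix(); p=np.array(s['position'])
    z=R[:,2]; a0=np.arctan2(z[1],z[0])
    a1=np.deg2rad(az_deg)
    da=(a1-a0+np.pi)%(2*np.pi)-np.pi
    # tilt correction
    Rt=Ro.from_matrix(np.c_[[np.sin(a1),-np.cos(a1),0],[0,0,-1],[np.cos(a1),np.sin(a1),0]])
    d=(np.array(target)-p)/n
    tw=(Ro.from_matrix(R).inv()*Rt).as_rotvec()
    Rk=Ro.from_matrix(R); out=[]
    for k in range(n):
        out.append((Rk.inv().apply(d)*1000).round(0 if np.linalg.norm(d)>.003 else 1).tolist()); Rk=Rk*Ro.from_rotvec(tw/n)
    print('from',p.round(4),'az',np.degrees(a0).round(1),'turn/row',(tw/n).round(3)); print(out)
    print('total tool mm',(R.T@(np.array(target)-p)*1000).round(1),'tilt',np.degrees(np.arccos(-R[2,1])).round(2))
E
python3 -c "
from h import *
plan([.34,.42,.31],20)"
```

```text
from [0.1556 0.6307 0.2217] az 76.1 turn/row [0.    0.098 0.   ]
[[23.0, -9.0, -16.0], [24.0, -9.0, -14.0], [26.0, -9.0, -11.0], [27.0, -9.0, -9.0], [27.0, -9.0, -6.0], [28.0, -9.0, -3.0], [28.0, -9.0, -1.0], [28.0, -9.0, 2.0], [28.0, -9.0, 5.0], [27.0, -9.0, 8.0]]
total tool mm [ 229.5  -88.  -160.5] tilt 0.08
```

>>> play_rows(
  translation=[
    [23,-9,-16],
    [24,-9,-14],
    [26,-9,-11],
    [27,-9,-9],
    [27,-9,-6],
    [28,-9,-3],
    [28,-9,-1],
    [28,-9,2],
    [28,-9,5],
    [27,-9,8],
  ],
  turn=[
    [0,0.098,0],
    [0,0.098,0],
    [0,0.098,0],
    [0,0.098,0],
    [0,0.098,0],
    [0,0.098,0],
    [0,0.098,0],
    [0,0.098,0],
    [0,0.098,0],
    [0,0.098,0],
  ],
  fingers=[1,1,1,1,1,1,1,1,1,1],
  grip_force=15,
)

```text
time: 0.98
position: [0.3415, 0.4184, 0.3128]
tool_rot: [-1.353, 0.952, -0.952]
ft_force: [0.4, 1.4, -0.3]
grip_width: 1.003
```

```bash
python3 -c "
from h import *
st()
plan([.515,.14,.28],15)"
```

```text
t 0.98 pos [0.3415 0.4184 0.3128] F [ 0.4  1.4 -0.3] w 87.2 q [-1.1   0.05  0.17  1.59 -0.01  1.5  -0.58]
[[ 0.337 -0.     0.941]
 [-0.941 -0.     0.337]
 [ 0.    -1.    -0.   ]]
from [0.3415 0.4184 0.3128] az 19.7 turn/row [0.    0.008 0.   ]
[[32.0, 3.0, 7.0], [32.0, 3.0, 7.0], [32.0, 3.0, 7.0], [32.0, 3.0, 8.0], [32.0, 3.0, 8.0], [32.0, 3.0, 8.0], [32.0, 3.0, 9.0], [32.0, 3.0, 9.0], [32.0, 3.0, 9.0], [31.0, 3.0, 9.0]]
total tool mm [320.6  32.8  69.4] tilt 0.02
```

>>> play_rows(
  translation=[
    [24,3,5],
    [32,3,7],
    [32,3,7],
    [32,3,8],
    [32,3,8],
    [32,3,8],
    [32,3,9],
    [32,3,9],
    [28,3,8],
    [20,3,6],
  ],
  turn=[
    [0,0.008,0],
    [0,0.008,0],
    [0,0.008,0],
    [0,0.008,0],
    [0,0.008,0],
    [0,0.008,0],
    [0,0.008,0],
    [0,0.008,0],
    [0,0.008,0],
    [0,0.008,0],
  ],
  fingers=[1,1,1,1,1,1,1,1,1,1],
)

```text
time: 1.82
position: [0.5048, 0.1579, 0.2824]
tool_rot: [-1.323, 1.011, -1.012]
ft_force: [0.1, 0.2, 0.9]
grip_width: 1.002
```

```bash
python3 -c "
from h import *
st()
im=ctrl.get_image('wrist'); cv2.imwrite('pics/wr1.png',im)
im=ctrl.get_image('side'); cv2.imwrite('pics/side1.png',im)
c=ctrl.camera_info('wrist')
for n,X in [('label',[.515,.14,.093]),('tri',[.506,.309,0]),('sq',[.642,.102,0]),('rect',[.651,.28,0])]: print(n,proj('wrist',X).round(0))
"
```

```text
t 1.82 pos [0.5048 0.1579 0.2824] F [0.1 0.2 0.9] w 87.1 q [-0.8   0.03  0.46  1.67 -0.01  1.44 -0.07]
[[ 0.262  0.001  0.965]
 [-0.965 -0.001  0.262]
 [ 0.001 -1.     0.   ]]
label [283. 210.]
tri [309.  74.]
sq [355. 238.]
rect [402. 125.]
```

View pics/wr1.png

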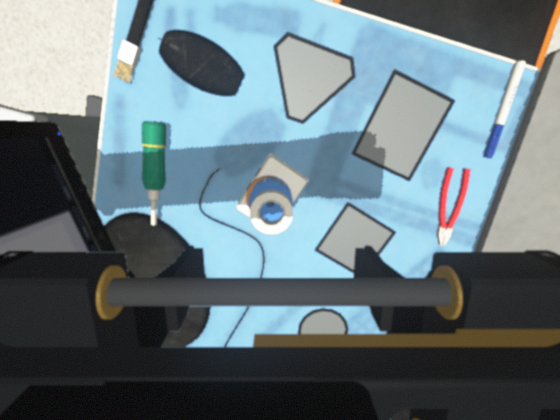

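View pics/side1.png

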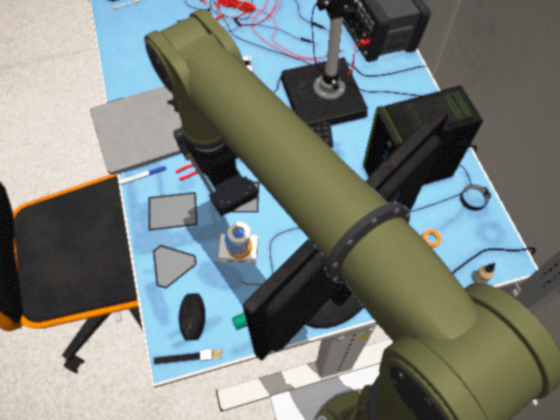

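Wrist picture: pile with the label top at (271,213), triangle (313,77), oblong (404,125), square (355,238). I'll fit the pile and frames here.

```bash
cat > fr.py <<'E'
from rect import *
def frames(im,c,x0=.42,x1=.74,y0=-.14,y1=.40,tag='w'):
    w=warp(im,c,x0,x1,y0,y1); cv2.imwrite(f'pics/{tag}.png',cv2.resize(w,None,fx=.7,fy=.7))
    hsv=cv2.cvtColor(w,cv2.COLOR_BGR2HSV)
    m=((hsv[...,1]<60)&(hsv[...,2]>90)&(hsv[...,2]<190)).astype(np.uint8)*255
    m=cv2.morphologyEx(m,cv2.MORPH_OPEN,np.ones((9,9)))
    f=lambda p:(round(float(x1-p[1]/2000),4),round(float(y1-p[0]/2000),4))
    for k in cv2.findContours(m,cv2.RETR_EXTERNAL,cv2.CHAIN_APPROX_NONE)[0]:
        a=cv2.contourArea(k)
        if a<8000: continue
        M=cv2.moments(k); r=cv2.minAreaRect(k)
        print('area',round(a/4),'cent',f((M['m10']/M['m00'],M['m01']/M['m00'])),'rectc',f(r[0]),'size',np.round(np.array(r[1])/2,1),'ang',round(r[2],1))
E
python3 - <<'E'
from fr import *
c=ctrl.camera_info('wrist'); im=cv2.imread('pics/wr1.png')
frames(im,c,tag='ww1')
crop('pics/wr1.png','pics/wr1c.png',220,140,330,250,6)
E
```

```text
area 2896 cent (0.6394, -0.0576) rectc (0.6384, -0.0546) size [77.7 46.7] ang 74.7
area 6086 cent (0.6377, 0.1029) rectc (0.6417, 0.0982) size [86.3 86.6] ang 16.5
area 10142 cent (0.6522, 0.2767) rectc (0.6517, 0.2763) size [116.1  90.1] ang 8.9
```

View pics/wr1c.png

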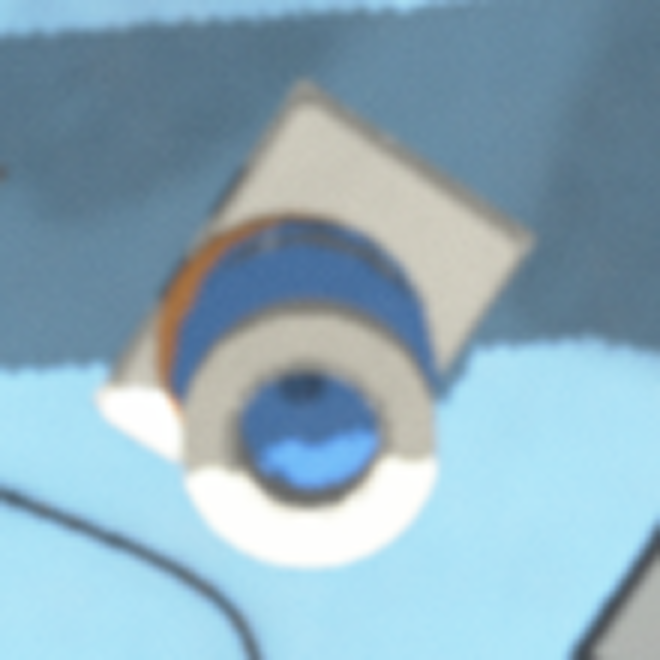

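View pics/ww1.png

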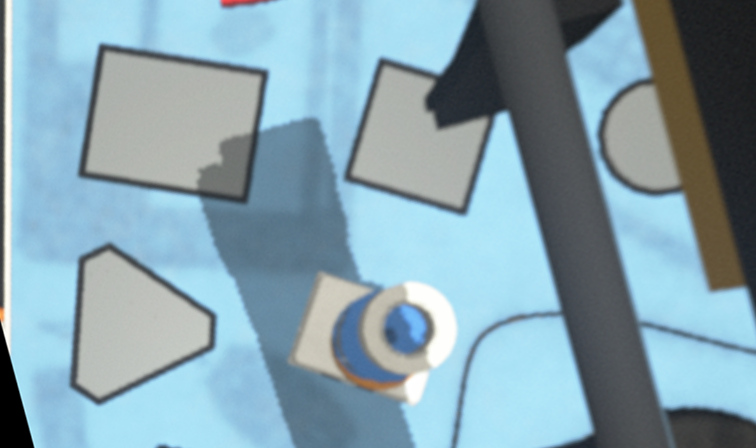

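```bash
python3 - <<'E'
from h import *
print('label wrist',ray('wrist',271.7,213,.093).round(4))
# side0 crop s1: origin(130,150) x3 : label outer left 289,right 362, top 214,bottom ~284
print('label side',ray('side',130+325.5/3,150+247/3,.093).round(4))
# scene crop c1: origin (260,130) x3.3; top disc left 125,right 198, top 147,bottom 198?
print('label scene',ray('scene',260+161.5/3.3,130+171/3.3,.093).round(4))
# box corners top z=.027 wrist
for p in ((303,85),(533,237),(445,385),(100,395)): print('box',ray('wrist',220+p[0]/6,140+p[1]/6,.027).round(4))
s,R=st(); r=R[:,2]; print(np.degrees(np.arctan2(r[1],r[0])))
E
python3 -c "
from h import *
crop('pics/side0.png','pics/s4.png',210,210,270,270,10)
crop('pics/scene0.png','pics/c4.png',280,165,340,225,10)"
```

```text
label wrist [0.5023 0.1332 0.093 ]
label side [0.4996 0.1331 0.093 ]
label scene [0.5033 0.1349 0.093 ]
box [0.4829 0.195  0.027 ]
box [0.5429 0.1753 0.027 ]
box [0.5328 0.1363 0.027 ]
box [0.4546 0.1128 0.027 ]
t 1.92 pos [0.5052 0.1564 0.282 ] F [ 0.  -0.8 -0.5] w 87.0 q [-0.8   0.03  0.46  1.67 -0.01  1.44 -0.08]
[[ 0.258  0.     0.966]
 [-0.966 -0.002  0.258]
 [ 0.002 -1.    -0.001]]
14.962103265424005
```

View pics/s4.png

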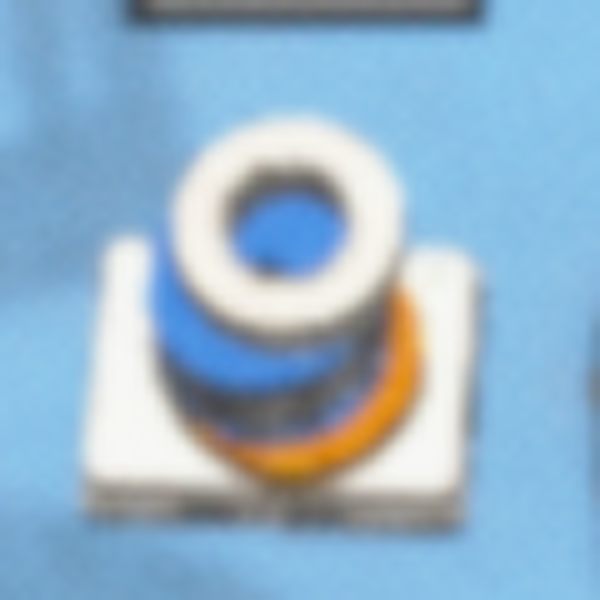

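View pics/c4.png

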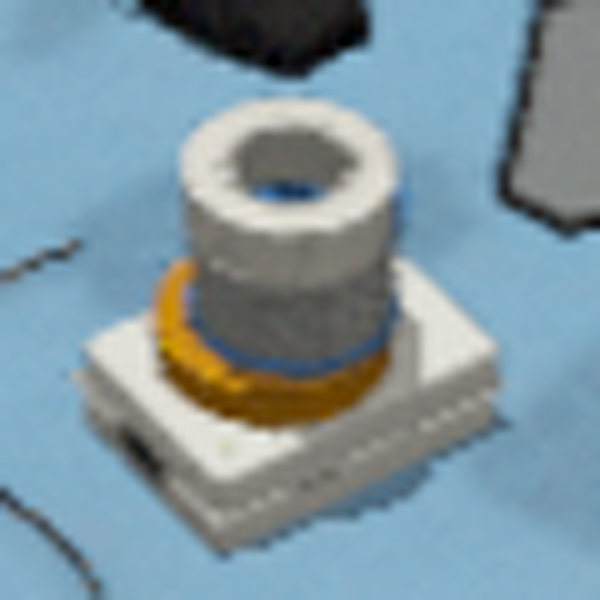

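```bash
python3 -c "
from h import *
plan([.502,.1335,.10],15)"
```

```text
from [0.5052 0.1564 0.282 ] az 15.0 turn/row [ 0. -0.  0.]
[[2.0, 18.0, -1.0], [2.0, 18.0, -1.0], [2.0, 18.0, -1.0], [2.0, 18.0, -1.0], [2.0, 18.0, -1.0], [2.0, 18.0, -1.0], [2.0, 18.0, -1.0], [2.0, 18.0, -1.0], [2.0, 18.0, -1.0], [2.0, 18.0, -1.0]]
total tool mm [ 20.9 182.1  -8.9] tilt 0.12
```

>>> play_rows(
  translation=[
    [5,10,-2],
    [6,20,-3],
    [6,25,-3],
    [4,30,-1],
    [0,28,0],
    [0,24,0],
    [0,20,0],
    [0,13,0],
    [0,8,0],
    [0,4,0],
  ],
  turn=[
    [0,0,0],
    [0,0,0],
    [0,0,0],
    [0,0,0],
    [0,0,0],
    [0,0,0],
    [0,0,0],
    [0,0,0],
    [0,0,0],
    [0,0,0],
  ],
  fingers=[1,1,1,1,1,1,1,1,1,1],
)

```text
time: 2.75
position: [0.499, 0.1395, 0.0989]
tool_rot: [-1.327, 1.009, -1.006]
ft_force: [-0.3, -0.6, -0.4]
grip_width: 1.001
```

```bash
python3 -c "
from h import *
plan([.502,.1335,.08],15)
cv2.imwrite('pics/wr2.png',ctrl.get_image('wrist'))
cv2.imwrite('pics/sc2.png',ctrl.get_image('scene'))
crop('pics/sc2.png','pics/sc2c.png',250,110,390,250,4.2)
"
```

```text
from [0.499  0.1395 0.0989] az 15.5 turn/row [ 0.     0.001 -0.   ]
[[0.7, 1.9, 0.1], [0.7, 1.9, 0.1], [0.7, 1.9, 0.1], [0.7, 1.9, 0.1], [0.7, 1.9, 0.1], [0.7, 1.9, 0.1], [0.7, 1.9, 0.1], [0.7, 1.9, 0.1], [0.7, 1.9, 0.1], [0.7, 1.9, 0.1]]
total tool mm [ 6.6 18.9  1.4] tilt 0.14
```

View pics/wr2.png

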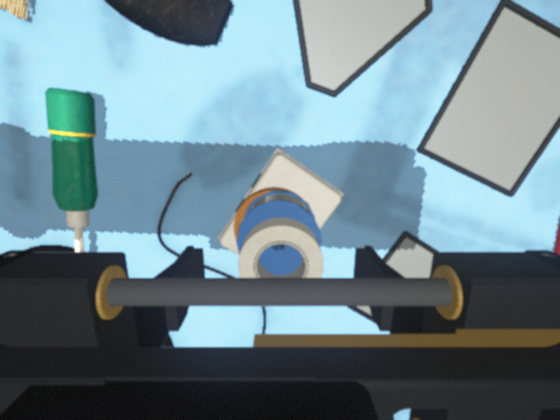

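View pics/sc2c.png

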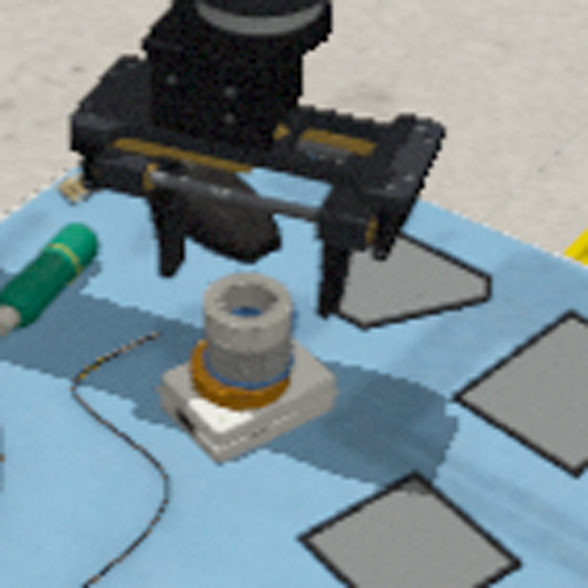

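```bash
python3 -c "
from h import *
crop('pics/wr2.png','pics/wr2c.png',210,140,350,300,3.75)
plan([.502,.1335,.08],15)"
```

```text
from [0.4999 0.1393 0.1001] az 15.5 turn/row [ 0.     0.001 -0.   ]
[[0.6, 2.0, 0.0], [0.6, 2.0, 0.0], [0.6, 2.0, 0.0], [0.6, 2.0, 0.0], [0.6, 2.0, 0.0], [0.6, 2.0, 0.0], [0.6, 2.0, 0.0], [0.6, 2.0, 0.0], [0.6, 2.0, 0.0], [0.6, 2.0, 0.0]]
total tool mm [ 6.1 20.1  0.4] tilt 0.05
```

View pics/wr2c.png

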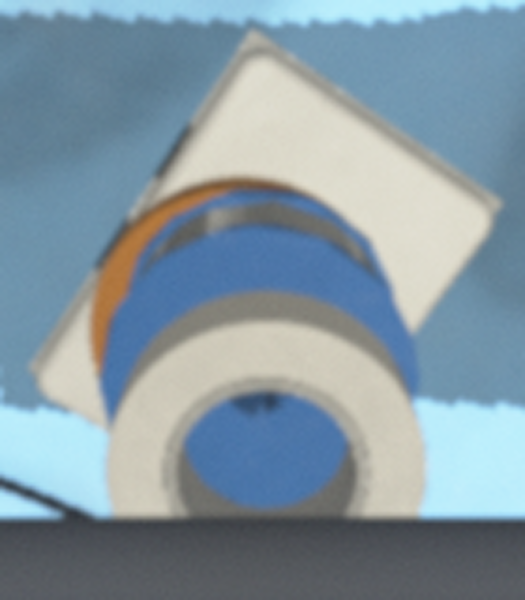

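```bash
python3 -c "
from h import *
for v in (265,267,269): print(ray('wrist',280.9,v,.093).round(4))
st()"
```

```text
[0.5026 0.1346 0.093 ]
[0.5029 0.1333 0.093 ]
[0.5033 0.132  0.093 ]
t 2.85 pos [0.4999 0.1393 0.1001] F [ 0.1 -0.4  0.7] w 86.8 q [-0.76  0.15  0.48  1.94 -0.08  1.08  0.02]
[[ 0.267 -0.001  0.964]
 [-0.964 -0.     0.267]
 [-0.    -1.    -0.001]]
```

>>> play_rows(
  translation=[
    [2,0,0.5],
    [2,2,0.5],
    [2,4,0],
    [0,6,0],
    [0,5,0],
    [0,3,0],
    [0,0,0],
    [0,0,0],
    [0,0,0],
    [0,0,0],
  ],
  turn=[
    [0,0,0],
    [0,0,0],
    [0,0,0],
    [0,0,0],
    [0,0,0],
    [0,0,0],
    [0,0,0],
    [0,0,0],
    [0,0,0],
    [0,0,0],
  ],
  fingers=[1,1,1,1,1,1,1,0.6,0.4,0.3],
  grip_force=10,
)

```text
time: 3.68
position: [0.5033, 0.1333, 0.0808]
tool_rot: [-1.324, 1.008, -1.009]
ft_force: [-0.3, -0.2, 0.3]
grip_width: 0.852
```

```bash
python3 -c "
from h import *
st()"
```

```text
t 3.68 pos [0.5033 0.1333 0.0808] F [-0.3 -0.2  0.3] w 74.1 q [-0.75  0.17  0.48  1.95 -0.09  1.04  0.04]
[[ 0.266  0.     0.964]
 [-0.964  0.     0.266]
 [-0.    -1.     0.001]]
```

>>> play_rows(
  translation=[
    [0,0,0],
    [0,0,0],
    [0,0,0],
    [0,0,0],
    [0,0,0],
    [0,0,0],
    [0,0,0],
    [0,0,0],
    [0,0,0],
    [0,-2,0],
  ],
  turn=[
    [0,0,0],
    [0,0,0],
    [0,0,0],
    [0,0,0],
    [0,0,0],
    [0,0,0],
    [0,0,0],
    [0,0,0],
    [0,0,0],
    [0,0,0],
  ],
  fingers=[0.2,0.1,0,0,0,0,0,0,0,0],
)

```text
time: 4.52
position: [0.5028, 0.1331, 0.0822]
tool_rot: [-1.325, 1.009, -1.009]
ft_force: [0.0, 0.1, -0.6]
grip_width: 0.59
```

```bash
python3 -c "
from h import *
st()
plan([.5065,.308,.12],15)"
```

```text
t 4.52 pos [0.5028 0.1331 0.0822] F [ 0.   0.1 -0.6] w 51.3 q [-0.75  0.17  0.48  1.95 -0.09  1.04  0.04]
[[ 0.266 -0.001  0.964]
 [-0.964 -0.     0.266]
 [ 0.    -1.    -0.001]]
from [0.5028 0.1331 0.0822] az 15.4 turn/row [0.    0.001 0.   ]
[[-17.0, -4.0, 5.0], [-17.0, -4.0, 5.0], [-17.0, -4.0, 5.0], [-17.0, -4.0, 5.0], [-17.0, -4.0, 5.0], [-17.0, -4.0, 5.0], [-17.0, -4.0, 5.0], [-17.0, -4.0, 5.0], [-17.0, -4.0, 5.0], [-17.0, -4.0, 5.0]]
total tool mm [-167.6  -37.8   50. ] tilt 0.04
```

>>> play_rows(
  translation=[
    [0,-8,0],
    [0,-14,0],
    [-6,-14,2],
    [-18,-6,5],
    [-26,0,8],
    [-30,0,9],
    [-30,0,9],
    [-28,0,8],
    [-20,0,6],
    [-10,0,3],
  ],
  turn=[
    [0,0,0],
    [0,0,0],
    [0,0,0],
    [0,0,0],
    [0,0,0],
    [0,0,0],
    [0,0,0],
    [0,0,0],
    [0,0,0],
    [0,0,0],
  ],
  fingers=[0,0,0,0,0,0,0,0,0,0],
)

```text
time: 5.35
position: [0.5058, 0.3125, 0.1249]
tool_rot: [-1.325, 1.006, -1.005]
ft_force: [0.4, 0.1, -0.2]
grip_width: 0.595
```

```bash
python3 -c "
from h import *
st()
cv2.imwrite('pics/wr3.png',ctrl.get_image('wrist'))
cv2.imwrite('pics/side3.png',ctrl.get_image('side'))
plan([.5065,.308,.05],15)
crop('pics/side3.png','pics/side3c.png',130,180,290,320,4)
"
```

```text
t 5.35 pos [0.5058 0.3125 0.1249] F [ 0.4  0.1 -0.2] w 51.8 q [-0.92  0.28  0.38  1.73 -0.11  1.15 -0.24]
[[ 0.27   0.     0.963]
 [-0.963  0.002  0.27 ]
 [-0.001 -1.     0.001]]
from [0.5061 0.3104 0.1246] az 15.6 turn/row [-0.     0.001 -0.   ]
[[0.0, 7.0, -0.0], [0.0, 7.0, -0.0], [0.0, 7.0, -0.0], [0.0, 7.0, -0.0], [0.0, 7.0, -0.0], [0.0, 7.0, -0.0], [0.0, 7.0, -0.0], [0.0, 7.0, -0.0], [0.0, 7.0, -0.0], [0.0, 7.0, -0.0]]
total tool mm [ 2.4 74.6 -0.3] tilt 0.01
```

View pics/wr3.png

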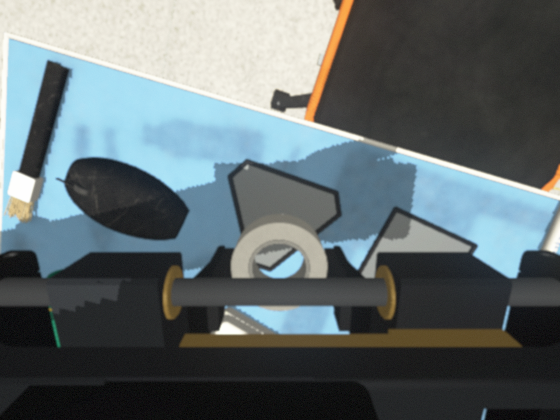

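View pics/side3c.png

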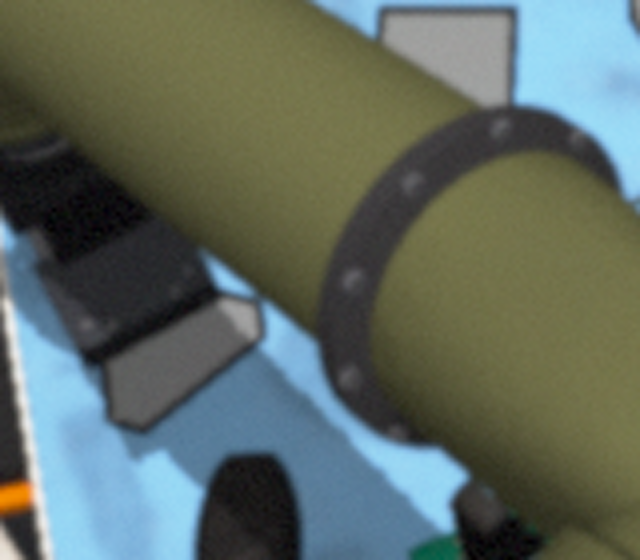

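Run:
```python
from h import *
# wr1 camera: rebuild from pose printed then
R=Ro.from_rotvec([-1.323,1.011,-1.012]).as_matrix()
p=np.array([.5052,.1564,.282])
c=dict(ctrl.camera_info('wrist')); s=ctrl.get_state(); Rn=Ro.from_rotvec(s['tool_rot']).as_matrix()
rel=c['R']@Rn; relt=np.array(c['t'])+c['R']@np.array(s['position'])
c1=dict(c); c1['R']=rel@R.T; c1['t']=relt-c1['R']@p
im=cv2.imread('pics/wr1.png'); cv2.imwrite('pics/t1.png',cv2.resize(im[20:140,260:370],None,fx=5,fy=5,interpolation=cv2.INTER_CUBIC))
hsv=cv2.cvtColor(im,cv2.COLOR_BGR2HSV)
m=((hsv[...,1]<50)&(hsv[...,2]>120)&(hsv[...,2]<215)).astype(np.uint8)*255
m=cv2.morphologyEx(m,cv2.MORPH_OPEN,np.ones((3,3)))
n,lab,stt,ce=cv2.connectedComponentsWithStats(m)
for i in range(1,n):
    if stt[i,4]>1500:
        ys,xs=np.where(lab==i)
        W=np.array([ray('wrist',x,y,0,c1) for x,y in zip(xs[::3],ys[::3])])
        # area weights ~ uniform enough
        print(stt[i],ce[i].round(1),'mean world',W.mean(0).round(4),'centroid ray',ray('wrist',*ce[i],0,c1).round(4))
print('label held', [ray('wrist',279,v,.137).round(4) for v in (262,265)])
```

```text
[ 277   37   75   83 3865] [309.3  75.2] mean world [0.5064 0.3078 0.    ] centroid ray [0.5065 0.3082 0.    ]
[ 482   49   78  206 8311] [533.2 180.8] mean world [0.8676 0.2547 0.    ] centroid ray [0.8666 0.2578 0.    ]
[ 367   75   82  102 4769] [405.3 123.4] mean world [0.6546 0.2834 0.    ] centroid ray [0.6545 0.284  0.    ]
[ 319  207   72   62 2233] [352.9 236.5] mean world [ 0.638  0.105 -0.   ] centroid ray [0.6383 0.1054 0.    ]
label held [array([0.5047, 0.3157, 0.137 ]), array([0.5052, 0.314 , 0.137 ])]
```

View pics/t1.png

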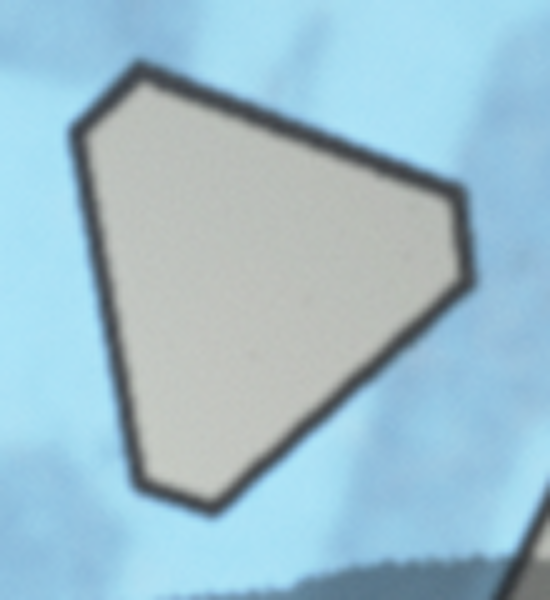

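```bash
python3 -c "
from h import *
crop('pics/wr3.png','pics/wr3c.png',215,195,345,310,5)
s,R=st()
# predicted outline of top circle if centred at TCP
c=ctrl.camera_info('wrist')
for r,z in ((.026,.0125),(.026,-.0055),(0,.0125)):
  print(r,z,[proj('wrist',np.array(s['position'])+R@np.array([r*np.cos(a),-z,r*np.sin(a)])).round(1).tolist() for a in (0,np.pi/2,np.pi,-np.pi/2)])
"
```

```text
t 5.45 pos [0.5061 0.3104 0.1246] F [-0.2 -1.1 -0.9] w 51.2 q [-0.92  0.28  0.38  1.73 -0.11  1.15 -0.23]
[[ 0.269  0.     0.963]
 [-0.963  0.     0.269]
 [-0.    -1.     0.   ]]
0.026 0.0125 [[278.8, 313.4], [326.6, 271.4], [278.8, 225.7], [230.9, 271.4]]
0.026 -0.0055 [[278.8, 296.7], [322.1, 258.1], [278.8, 216.4], [235.5, 258.1]]
0 0.0125 [[278.8, 271.4], [278.8, 271.4], [278.8, 271.4], [278.8, 271.4]]
```

View pics/wr3c.png

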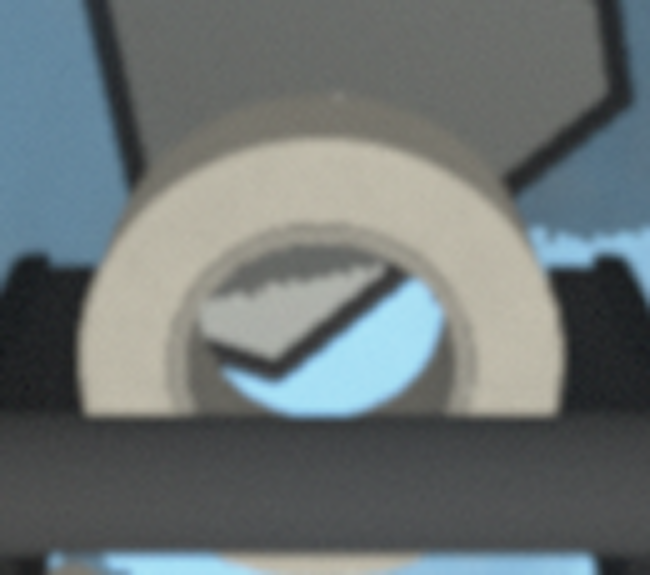

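>>> play_rows(
  translation=[
    [2,8,-0.5],
    [2,14,-0.5],
    [0,18,0],
    [0,18,0],
    [0,16,0],
    [0,12,0],
    [0,8,0],
    [0,6,0],
    [0,4,0],
    [0,2,0],
  ],
  turn=[
    [0,0,0],
    [0,0,0],
    [0,0,0],
    [0,0,0],
    [0,0,0],
    [0,0,0],
    [0,0,0],
    [0,0,0],
    [0,0,0],
    [0,0,0],
  ],
  fingers=[0,0,0,0,0,0,0,0,0,0],
)

```text
time: 6.28
position: [0.507, 0.304, 0.0185]
tool_rot: [-1.324, 1.009, -1.009]
ft_force: [0.1, -0.3, -1.2]
grip_width: 0.592
```

```bash
python3 -c "
from h import *
st()
plan([.5065,.306,.006],15)
"
```

```text
t 6.28 pos [0.507  0.304  0.0185] F [ 0.1 -0.3 -1.2] w 51.5 q [-0.89  0.39  0.36  1.82 -0.17  0.96 -0.19]
[[ 0.265  0.     0.964]
 [-0.964  0.     0.265]
 [ 0.    -1.     0.   ]]
from [0.507  0.304  0.0185] az 15.4 turn/row [-0.     0.001  0.   ]
[[-0.2, 1.2, 0.0], [-0.2, 1.2, 0.0], [-0.2, 1.2, 0.0], [-0.2, 1.2, 0.0], [-0.2, 1.2, 0.0], [-0.2, 1.2, 0.0], [-0.2, 1.2, 0.0], [-0.2, 1.2, 0.0], [-0.2, 1.2, 0.0], [-0.2, 1.2, 0.0]]
total tool mm [-2.1 12.5  0.1] tilt 0.01
```

>>> play_rows(
  translation=[
    [-1,2,0],
    [-1,3,0],
    [0,3,0],
    [0,2,0],
    [0,1.5,0],
    [0,0.5,0],
    [0,0,0],
    [0,0,0],
    [0,0,0],
    [0,0,0],
  ],
  turn=[
    [0,0,0],
    [0,0,0],
    [0,0,0],
    [0,0,0],
    [0,0,0],
    [0,0,0],
    [0,0,0],
    [0,0,0],
    [0,0,0],
    [0,0,0],
  ],
  fingers=[0,0,0,0,0,0,0,0,0.15,0.3],
)

```text
time: 7.12
position: [0.5064, 0.3063, 0.0068]
tool_rot: [-1.324, 1.009, -1.009]
ft_force: [-0.3, 0.2, 0.3]
grip_width: 0.616
```

```bash
python3 -c "
from h import *
st()
"
```

```text
t 7.12 pos [0.5064 0.3063 0.0068] F [-0.3  0.2  0.3] w 53.6 q [-0.89  0.41  0.35  1.83 -0.17  0.93 -0.19]
[[ 0.266  0.     0.964]
 [-0.964  0.     0.266]
 [-0.    -1.     0.   ]]
```

>>> play_rows(
  translation=[
    [0,0,0],
    [0,0,0],
    [0,0,0],
    [0,-4,0],
    [0,-10,0],
    [0,-20,0],
    [0,-28,0],
    [0,-30,0],
    [0,-25,0],
    [0,-20,0],
  ],
  turn=[
    [0,0,0],
    [0,0,0],
    [0,0,0],
    [0,0,0],
    [0,0,0],
    [0,0,0],
    [0,0,0],
    [0,0,0],
    [0,0,0],
    [0,0,0],
  ],
  fingers=[0.45,0.45,0.45,0.45,0.6,0.8,1,1,1,1],
)

```text
time: 7.95
position: [0.5072, 0.3066, 0.1472]
tool_rot: [-1.321, 1.008, -1.009]
ft_force: [1.3, 0.3, -0.1]
grip_width: 0.987
```

```bash
python3 -c "
from h import *
st()
cv2.imwrite('pics/wr4.png',ctrl.get_image('wrist'))
plan([.502,.165,.20],15)
"
```

```text
t 7.95 pos [0.5072 0.3066 0.1472] F [ 1.3  0.3 -0.1] w 85.8 q [-0.92  0.25  0.39  1.71 -0.1   1.19 -0.24]
[[ 0.265  0.003  0.964]
 [-0.964  0.002  0.265]
 [-0.001 -1.     0.003]]
from [0.5091 0.3078 0.1511] az 15.4 turn/row [-0.001  0.001 -0.   ]
[[14.0, -5.0, -4.0], [14.0, -5.0, -4.0], [14.0, -5.0, -4.0], [14.0, -5.0, -4.0], [14.0, -5.0, -4.0], [14.0, -5.0, -4.0], [14.0, -5.0, -4.0], [14.0, -5.0, -4.0], [14.0, -5.0, -4.0], [14.0, -5.0, -4.0]]
total tool mm [135.6 -49.8 -44.3] tilt 0.55
```

View pics/wr4.png

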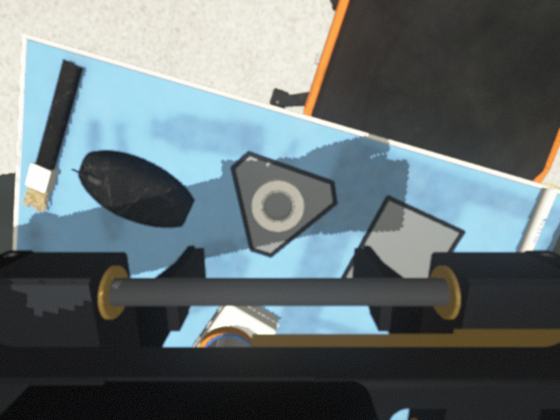

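>>> play_rows(
  translation=[
    [8,-5,-3],
    [12,-5,-4],
    [16,-5,-5],
    [18,-5,-6],
    [18,-5,-6],
    [18,-5,-6],
    [16,-5,-5],
    [14,-5,-5],
    [10,-5,-3],
    [6,-5,-2],
  ],
  turn=[
    [0,0,0],
    [0,0,0],
    [0,0,0],
    [0,0,0],
    [0,0,0],
    [0,0,0],
    [0,0,0],
    [0,0,0],
    [0,0,0],
    [0,0,0],
  ],
  fingers=[1,1,1,1,1,1,1,1,1,1],
)

```text
time: 8.83
position: [0.4991, 0.1612, 0.1942]
tool_rot: [-1.323, 1.01, -1.01]
ft_force: [0.0, -0.5, 0.5]
grip_width: 1.003
```

```bash
python3 -c "
from h import *
st()
cv2.imwrite('pics/wr5.png',ctrl.get_image('wrist'))
st()
crop('pics/wr5.png','pics/wr5c.png',210,0,370,260,3)
"
```

```text
t 8.83 pos [0.4991 0.1612 0.1942] F [ 0.  -0.5  0.5] w 87.2 q [-0.81  0.07  0.47  1.82 -0.03  1.27 -0.07]
[[ 0.264  0.     0.965]
 [-0.965  0.     0.264]
 [-0.    -1.     0.   ]]
t 8.88 pos [0.4998 0.1608 0.1953] F [-0.2 -1.2  1. ] w 87.2 q [-0.81  0.07  0.47  1.81 -0.03  1.27 -0.07]
[[ 0.263  0.002  0.965]
 [-0.965  0.001  0.263]
 [-0.    -1.     0.002]]
```

View pics/wr5.png

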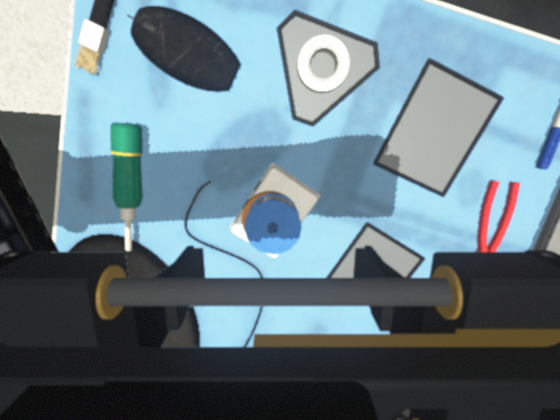

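View pics/wr5c.png

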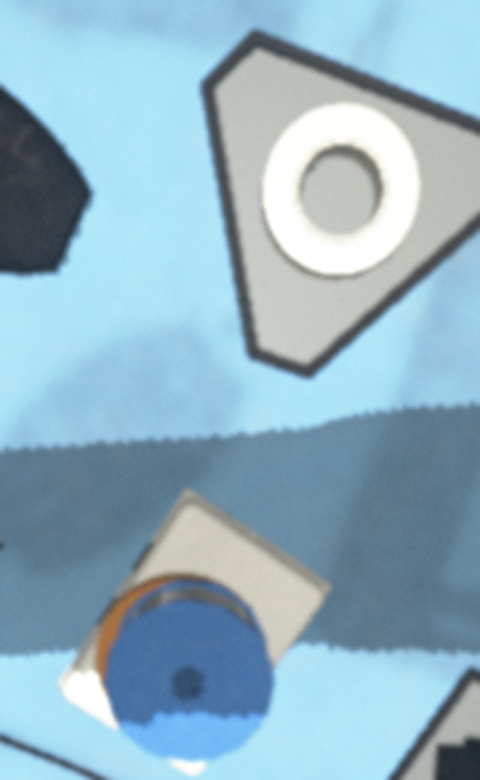

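```bash
python3 -c "
from h import *
for u,v in ((273,226.3),(272.5,227.5)): print(ray('wrist',u,v,.075).round(4))
# label check at z=.018: crop centre (341,188)
print('label',ray('wrist',210+341/3,188/3,.018).round(4))
plan([.5,.137,.06],15)
"
```

```text
[0.4987 0.1437 0.075 ]
[0.4986 0.1424 0.075 ]
label [0.507  0.3089 0.018 ]
from [0.4998 0.1608 0.1953] az 15.3 turn/row [-0.  0. -0.]
[[2.0, 14.0, -1.0], [2.0, 14.0, -1.0], [2.0, 14.0, -1.0], [2.0, 14.0, -1.0], [2.0, 14.0, -1.0], [2.0, 14.0, -1.0], [2.0, 14.0, -1.0], [2.0, 14.0, -1.0], [2.0, 14.0, -1.0], [2.0, 14.0, -1.0]]
total tool mm [ 23.1 135.3  -6.3] tilt 0.1
```

>>> play_rows(
  translation=[
    [4,4,-2],
    [5,8,-2],
    [5,12,-1],
    [3,16,0],
    [0,20,0],
    [0,22,0],
    [0,20,0],
    [0,15,0],
    [0,9,0],
    [0,4,0],
  ],
  turn=[
    [0,0,0],
    [0,0,0],
    [0,0,0],
    [0,0,0],
    [0,0,0],
    [0,0,0],
    [0,0,0],
    [0,0,0],
    [0,0,0],
    [0,0,0],
  ],
  fingers=[1,1,1,1,1,1,1,1,1,1],
  grip_force=25,
)

```text
time: 9.72
position: [0.4969, 0.1448, 0.0609]
tool_rot: [-1.329, 1.01, -1.008]
ft_force: [-1.4, -0.4, 0.2]
grip_width: 0.997
```

```bash
python3 -c "
from h import *
cv2.imwrite('pics/wr6.png',ctrl.get_image('wrist'))
plan([.4987,.1432,.046],15)
crop('pics/wr6.png','pics/wr6c.png',190,140,370,320,4)
s,R=st()
for r,z in ((.028,.0),):
  P=np.array([.4987,.1432,.075])
  print([proj('wrist',P+R@np.array([r*np.cos(a),-z,r*np.sin(a)])).round(1).tolist() for a in (0,np.pi/2,np.pi,-np.pi/2)])
"
```

```text
from [0.4973 0.145  0.0613] az 15.4 turn/row [0.    0.001 0.   ]
[[0.2, 1.5, 0.1], [0.2, 1.5, 0.1], [0.2, 1.5, 0.1], [0.2, 1.5, 0.1], [0.2, 1.5, 0.1], [0.2, 1.5, 0.1], [0.2, 1.5, 0.1], [0.2, 1.5, 0.1], [0.2, 1.5, 0.1], [0.2, 1.5, 0.1]]
total tool mm [ 2.1 15.3  0.9] tilt 0.21
t 9.77 pos [0.4973 0.145  0.0613] F [ 0.2 -0.2 -0.4] w 87.4 q [-0.77  0.2   0.48  1.97 -0.11  1.    0.03]
[[ 0.266 -0.003  0.964]
 [-0.964 -0.002  0.266]
 [ 0.001 -1.    -0.003]]
[[280.3, 320.9], [332.1, 276.0], [280.4, 226.6], [228.6, 275.9]]
```

View pics/wr6c.png

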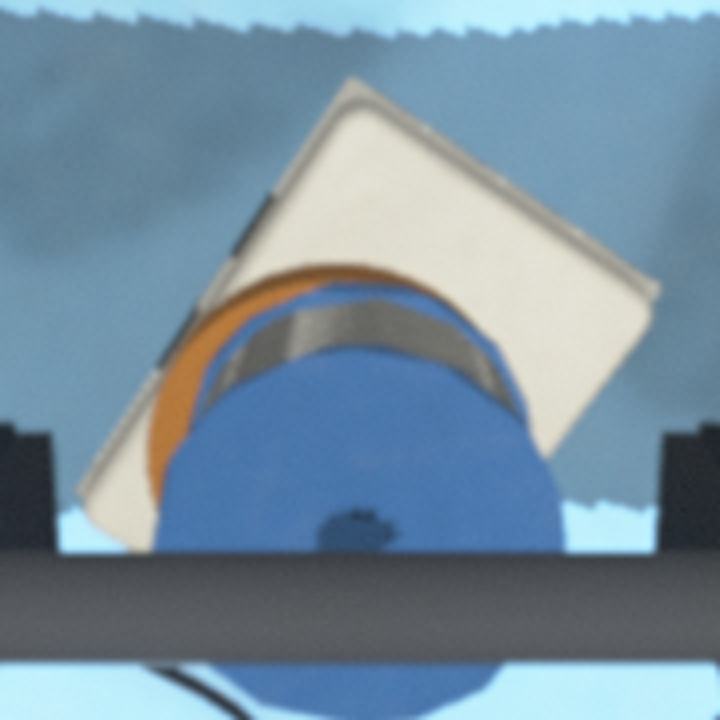

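>>> play_rows(
  translation=[
    [1,2,0.5],
    [1,4,0.5],
    [0,5,0],
    [0,3,0],
    [0,1,0],
    [0,0,0],
    [0,0,0],
    [0,0,0],
    [0,0,0],
    [0,0,0],
  ],
  turn=[
    [0,0,0],
    [0,0,0],
    [0,0,0],
    [0,0,0],
    [0,0,0],
    [0,0,0],
    [0,0,0],
    [0,0,0],
    [0,0,0],
    [0,0,0],
  ],
  fingers=[1,1,1,1,0.8,0.6,0.4,0.3,0.2,0.1],
)

```text
time: 10.6
position: [0.4996, 0.1437, 0.0486]
tool_rot: [-1.325, 1.01, -1.008]
ft_force: [-0.9, 0.5, 1.8]
grip_width: 0.639
```

>>> play_rows(
  translation=[
    [0,0,0],
    [0,0,0],
    [0,0,0],
    [0,0,0],
    [0,0,0],
    [0,0,0],
    [0,0,0],
    [0,0,0],
    [0,0,0],
    [0,0,0],
  ],
  turn=[
    [0,0,0],
    [0,0,0],
    [0,0,0],
    [0,0,0],
    [0,0,0],
    [0,0,0],
    [0,0,0],
    [0,0,0],
    [0,0,0],
    [0,0,0],
  ],
  fingers=[0,0,0,0,0,0,0,0,0,0],
)

```text
time: 11.43
position: [0.4997, 0.1437, 0.0487]
tool_rot: [-1.325, 1.01, -1.008]
ft_force: [-4.2, -0.9, 5.5]
grip_width: 0.641
```

```bash
python3 -c "
from h import *
st()
plan([.643,-.0665,.12],5,20)
"
```

```text
t 11.43 pos [0.4997 0.1437 0.0487] F [-4.2 -0.9  5.5] w 55.7 q [-0.76  0.22  0.48  1.98 -0.12  0.97  0.04]
[[ 0.266 -0.001  0.964]
 [-0.964 -0.     0.266]
 [-0.    -1.    -0.001]]
from [0.4997 0.1437 0.0487] az 15.4 turn/row [ 0.     0.009 -0.   ]
[[12.0, -4.0, 4.0], [12.0, -4.0, 4.0], [12.0, -4.0, 4.0], [12.0, -4.0, 4.0], [12.0, -4.0, 5.0], [12.0, -4.0, 5.0], [12.0, -4.0, 5.0], [12.0, -4.0, 5.0], [12.0, -4.0, 5.0], [12.0, -4.0, 5.0], [12.0, -4.0, 5.0], [12.0, -4.0, 5.0], [12.0, -4.0, 5.0], [11.0, -4.0, 6.0], [11.0, -4.0, 6.0], [11.0, -4.0, 6.0], [11.0, -4.0, 6.0], [11.0, -4.0, 6.0], [11.0, -4.0, 6.0], [11.0, -4.0, 6.0]]
total tool mm [240.7 -71.5  82.2] tilt 0.06
```

>>> play_rows(
  translation=[
    [0,-3,0],
    [0,-4,0],
    [0,-6,0],
    [0,-8,0],
    [0,-10,0],
    [0,-8,0],
    [0,-6,0],
    [0,-3,0],
    [0,0,0],
    [0,0,0],
  ],
  turn=[
    [0,0,0],
    [0,0,0],
    [0,0,0],
    [0,0,0],
    [0,0,0],
    [0,0,0],
    [0,0,0],
    [0,0,0],
    [0,0,0],
    [0,0,0],
  ],
  fingers=[0,0,0,0,0,0,0,0,0,0],
)

```text
time: 12.27
position: [0.5002, 0.1438, 0.0966]
tool_rot: [-1.324, 1.009, -1.009]
ft_force: [-0.6, 0.6, -2.5]
grip_width: 0.635
```

```bash
python3 -c "
from h import *
st()
cv2.imwrite('pics/wr7.png',ctrl.get_image('wrist'))
cv2.imwrite('pics/sc7.png',ctrl.get_image('scene'))
crop('pics/sc7.png','pics/sc7c.png',250,110,390,250,4.2)
plan([.643,-.0665,.11],5,20)
"
```

```text
t 12.27 pos [0.5002 0.1438 0.0966] F [-0.6  0.6 -2.5] w 55.2 q [-0.78  0.15  0.49  1.94 -0.08  1.07  0.01]
[[ 0.266  0.     0.964]
 [-0.964  0.     0.266]
 [-0.    -1.     0.   ]]
from [0.4998 0.1437 0.0961] az 15.4 turn/row [0.    0.009 0.   ]
[[12.0, -1.0, 4.0], [12.0, -1.0, 4.0], [12.0, -1.0, 4.0], [12.0, -1.0, 4.0], [12.0, -1.0, 5.0], [12.0, -1.0, 5.0], [12.0, -1.0, 5.0], [12.0, -1.0, 5.0], [12.0, -1.0, 5.0], [12.0, -1.0, 5.0], [12.0, -1.0, 5.0], [12.0, -1.0, 5.0], [12.0, -1.0, 5.0], [11.0, -1.0, 5.0], [11.0, -1.0, 6.0], [11.0, -1.0, 6.0], [11.0, -1.0, 6.0], [11.0, -1.0, 6.0], [11.0, -1.0, 6.0], [11.0, -1.0, 6.0]]
total tool mm [240.7 -13.9  82.2] tilt 0.05
```

View pics/wr7.png

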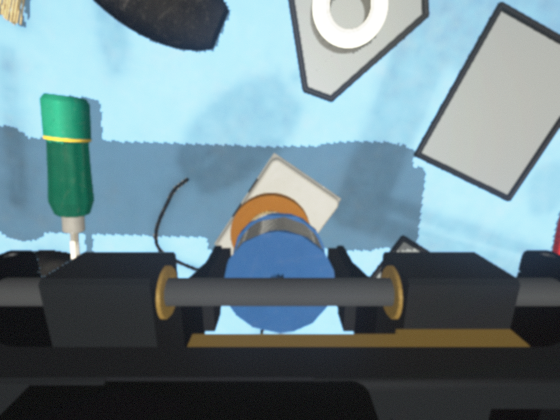

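View pics/sc7c.png

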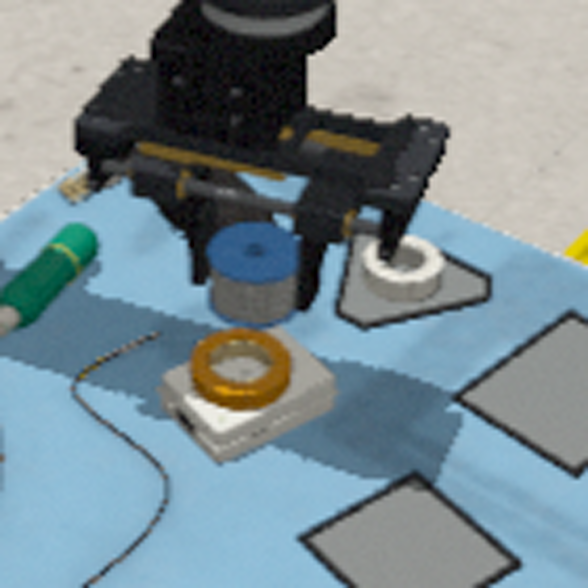

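>>> play_rows(
  translation=[
    [5,0,2],
    [9,0,3],
    [13,0,4],
    [16,0,5],
    [16,0,6],
    [16,0,6],
    [16,0,6],
    [16,0,6],
    [16,0,6],
    [16,0,5],
  ],
  turn=[
    [0,0,0],
    [0,0,0],
    [0,0,0],
    [0,0,0],
    [0,0,0],
    [0,0,0],
    [0,0,0],
    [0,0,0],
    [0,0,0],
    [0,0,0],
  ],
  fingers=[0,0,0,0,0,0,0,0,0,0],
)

```text
time: 13.2
position: [0.5851, 0.0209, 0.0963]
tool_rot: [-1.325, 1.009, -1.01]
ft_force: [0.4, -0.5, -3.1]
grip_width: 0.639
```

>>> play_rows(
  translation=[
    [16,0,5],
    [16,0,5],
    [16,0,5],
    [14,0,5],
    [12,0,5],
    [9,0,3],
    [6,0,2],
    [4,0,1],
    [0,0,0],
    [0,0,0],
  ],
  turn=[
    [0,0,0],
    [0,0,0],
    [0,0,0],
    [0,0,0],
    [0,0,0],
    [0,0,0],
    [0,0,0],
    [0,0,0],
    [0,0,0],
    [0,0,0],
  ],
  fingers=[0,0,0,0,0,0,0,0,0,0],
)

```text
time: 14.03
position: [0.6387, -0.0581, 0.0964]
tool_rot: [-1.324, 1.009, -1.008]
ft_force: [-0.4, 0.1, -2.7]
grip_width: 0.639
```

```bash
python3 -c "
from h import *
st()
cv2.imwrite('pics/wr8.png',ctrl.get_image('wrist'))
cv2.imwrite('pics/sc8.png',ctrl.get_image('scene'))
crop('pics/wr8.png','pics/wr8c.png',190,160,370,340,4)
plan([.643,-.0665,.03],15,10)
s,R=st();P=np.array(s['position'])
for r,z in ((.028,.0263),(.028,-.0097)):
  print([proj('wrist',P+R@np.array([r*np.cos(a),-z,r*np.sin(a)])).round(1).tolist() for a in (0,np.pi/2,np.pi,-np.pi/2)])
"
```

```text
t 14.03 pos [ 0.6387 -0.0581  0.0964] F [-0.4  0.1 -2.7] w 55.6 q [-0.4   0.43  0.58  1.64 -0.25  1.15  0.51]
[[ 0.266 -0.     0.964]
 [-0.964  0.001  0.266]
 [-0.001 -1.    -0.   ]]
from [ 0.6387 -0.0575  0.0965] az 15.5 turn/row [ 0.     0.001 -0.   ]
[[1.0, 7.0, 0.0], [1.0, 7.0, 0.0], [1.0, 7.0, 0.0], [1.0, 7.0, 0.0], [1.0, 7.0, 0.0], [1.0, 7.0, 0.0], [1.0, 7.0, 0.0], [1.0, 7.0, 0.0], [1.0, 7.0, 0.0], [1.0, 7.0, 0.0]]
total tool mm [ 9.9 66.5  1.7] tilt 0.05
t 14.13 pos [ 0.6387 -0.0575  0.0965] F [ 0.1 -0.4 -1.9] w 55.4 q [-0.41  0.43  0.58  1.64 -0.25  1.15  0.51]
[[ 0.267 -0.     0.964]
 [-0.964  0.001  0.267]
 [-0.001 -1.    -0.   ]]
[[278.8, 331.9], [334.8, 283.7], [278.8, 230.4], [222.7, 283.7]]
[[278.8, 296.0], [324.4, 255.3], [278.8, 211.2], [233.2, 255.3]]
```

View pics/wr8c.png

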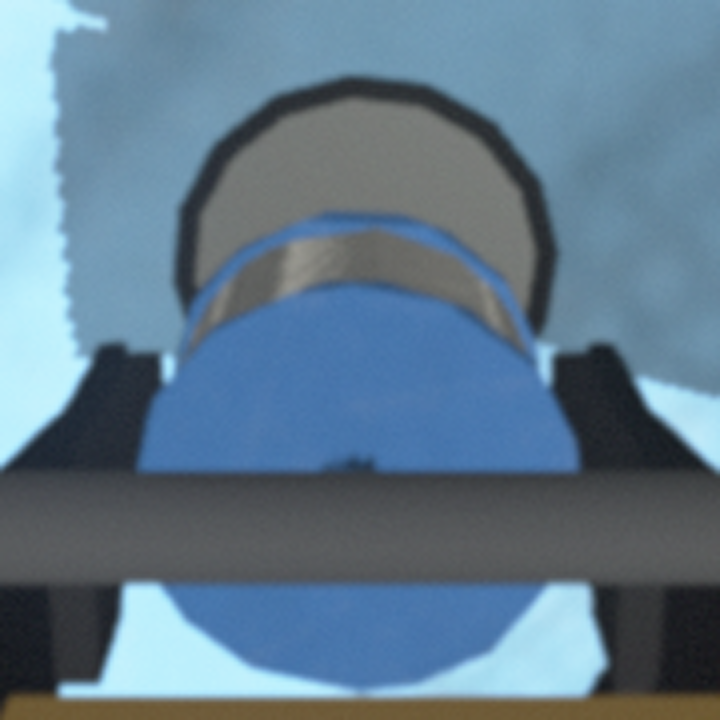

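View pics/sc8.png

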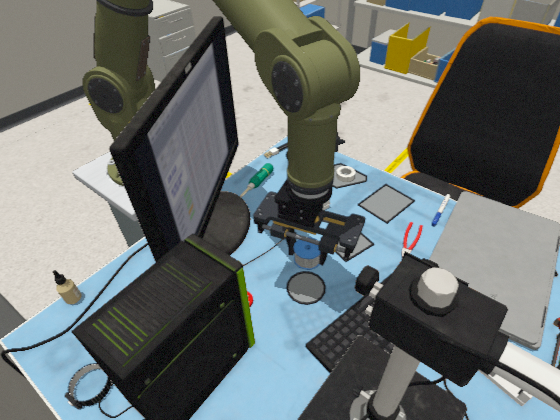

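```bash
python3 -c "
from h import *
s,R=st()
def ext(cx,cy,r,z):
  a=np.linspace(0,2*np.pi,180); p=np.array([proj('wrist',[cx+r*np.cos(t),cy+r*np.sin(t),z]) for t in a])
  return p.min(0).round(1),p.max(0).round(1)
for c in ((.643,-.0665),(.642,-.0646),(.645,-.0665),(.643,-.068)):
  print(c,'inner',ext(*c,.0375,0),'outer',ext(*c,.0425,.004))
"
```

```text
t 14.13 pos [ 0.6387 -0.0575  0.0965] F [ 0.1 -0.4 -1.9] w 55.4 q [-0.41  0.43  0.58  1.64 -0.25  1.15  0.51]
[[ 0.267 -0.     0.964]
 [-0.964  0.001  0.267]
 [-0.001 -1.    -0.   ]]
(0.643, -0.0665) inner (array([239. , 186.2]), array([322.6, 265.9])) outer (array([232.8, 181.2]), array([328.9, 272.7]))
(0.642, -0.0646) inner (array([238.4, 183.8]), array([322.2, 263.8])) outer (array([232.2, 178.7]), array([328.5, 270.6]))
(0.645, -0.0665) inner (array([241.2, 186.8]), array([324.7, 266.4])) outer (array([235. , 181.8]), array([331. , 273.2]))
(0.643, -0.068) inner (array([238.6, 187.8]), array([322.1, 267.3])) outer (array([232.4, 182.9]), array([328.3, 274.1]))
```

>>> play_rows(
  translation=[
    [3,4,1],
    [4,8,1],
    [1.6,10,0],
    [0,11,0],
    [0,11,0],
    [0,10,0],
    [0,9,0],
    [0,6,0],
    [0,4,0],
    [0,2,0],
  ],
  turn=[
    [0,0,0],
    [0,0,0],
    [0,0,0],
    [0,0,0],
    [0,0,0],
    [0,0,0],
    [0,0,0],
    [0,0,0],
    [0,0,0],
    [0,0,0],
  ],
  fingers=[0,0,0,0,0,0,0,0,0,0],
)

```text
time: 14.97
position: [0.6429, -0.0663, 0.0208]
tool_rot: [-1.325, 1.009, -1.008]
ft_force: [0.1, -0.7, -2.4]
grip_width: 0.637
```

```bash
python3 -c "
from h import *
plan([.643,-.0652,.0105],15,10)
cv2.imwrite('pics/wr9.png',ctrl.get_image('wrist'))
crop('pics/wr9.png','pics/wr9c.png',190,160,370,340,4)
st()
"
```

```text
from [ 0.6429 -0.0663  0.0208] az 15.4 turn/row [ 0.     0.001 -0.   ]
[[-0.1, 1.0, 0.0], [-0.1, 1.0, 0.0], [-0.1, 1.0, 0.0], [-0.1, 1.0, 0.0], [-0.1, 1.0, 0.0], [-0.1, 1.0, 0.0], [-0.1, 1.0, 0.0], [-0.1, 1.0, 0.0], [-0.1, 1.0, 0.0], [-0.1, 1.0, 0.0]]
total tool mm [-1.  10.3  0.4] tilt 0.04
t 15.02 pos [ 0.643  -0.0663  0.0209] F [-0.5  0.2 -3.4] w 55.2 q [-0.36  0.53  0.55  1.68 -0.31  1.02  0.56]
[[ 0.266 -0.001  0.964]
 [-0.964 -0.     0.266]
 [-0.    -1.    -0.001]]
```

View pics/wr9c.png

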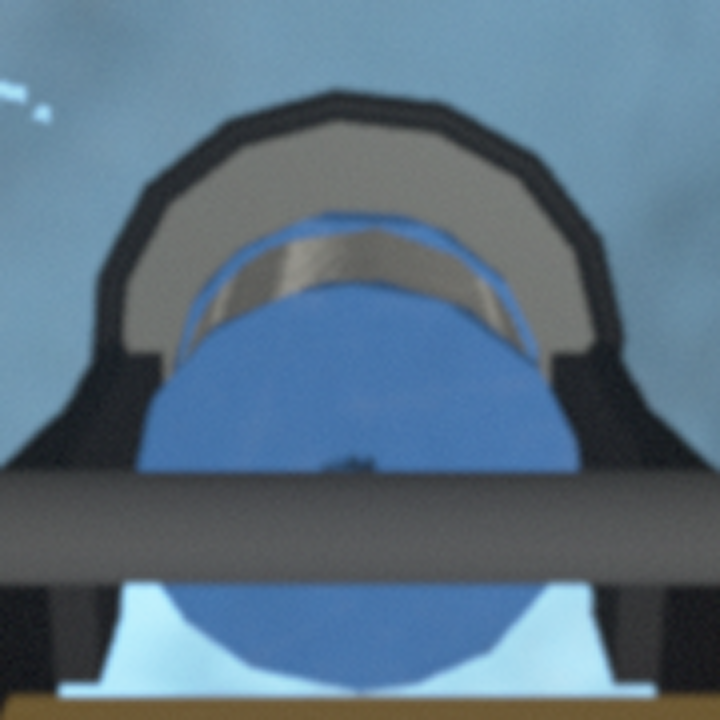

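>>> play_rows(
  translation=[
    [-1,1,0],
    [0,2,0],
    [0,2,0],
    [0,2,0],
    [0,1.5,0],
    [0,1,0],
    [0,1,0],
    [0,0,0],
    [0,0,0],
    [0,0,0],
  ],
  turn=[
    [0,0,0],
    [0,0,0],
    [0,0,0],
    [0,0,0],
    [0,0,0],
    [0,0,0],
    [0,0,0],
    [0,0,0],
    [0,0,0],
    [0,0,0],
  ],
  fingers=[0,0,0,0,0,0,0,0,0,0],
)

```text
time: 15.85
position: [0.643, -0.0654, 0.0111]
tool_rot: [-1.324, 1.009, -1.009]
ft_force: [0.6, -0.2, -3.5]
grip_width: 0.637
```

>>> play_rows(
  translation=[
    [0,0.5,0],
    [0,0.5,0],
    [0,0.5,0],
    [0,0.5,0],
    [0,0,0],
    [0,0,0],
    [0,0,0],
    [0,0,0],
    [0,0,0],
    [0,0,0],
  ],
  turn=[
    [0,0,0],
    [0,0,0],
    [0,0,0],
    [0,0,0],
    [0,0,0],
    [0,0,0],
    [0,0,0],
    [0,0,0],
    [0,0,0],
    [0,0,0],
  ],
  fingers=[0,0,0,0,0,0,0,0,0,0],
)

```text
time: 16.68
position: [0.6429, -0.0654, 0.0092]
tool_rot: [-1.324, 1.009, -1.009]
ft_force: [-2.3, 0.1, 2.3]
grip_width: 0.637
```

Touched down (Fz went from −3.5 N to +2.3 N). I'll release and rise.

>>> play_rows(
  translation=[
    [0,0,0],
    [0,0,0],
    [0,0,0],
    [0,0,0],
    [0,0,0],
    [0,-3,0],
    [0,-8,0],
    [0,-16,0],
    [0,-24,0],
    [0,-28,0],
  ],
  turn=[
    [0,0,0],
    [0,0,0],
    [0,0,0],
    [0,0,0],
    [0,0,0],
    [0,0,0],
    [0,0,0],
    [0,0,0],
    [0,0,0],
    [0,0,0],
  ],
  fingers=[0.4,0.5,0.55,0.6,0.6,0.6,0.7,0.8,1,1],
)

```text
time: 17.52
position: [0.6419, -0.0654, 0.0883]
tool_rot: [-1.326, 1.011, -1.008]
ft_force: [0.6, 0.5, -0.3]
grip_width: 0.96
```

```bash
python3 -c "
from h import *
plan([.49,.16,.20],28,20)
st()
"
```

```text
from [ 0.6419 -0.0654  0.0883] az 15.4 turn/row [ 0.    -0.011 -0.   ]
[[-13.0, -6.0, -4.0], [-13.0, -6.0, -4.0], [-13.0, -6.0, -4.0], [-13.0, -6.0, -4.0], [-13.0, -6.0, -4.0], [-13.0, -6.0, -4.0], [-13.0, -6.0, -3.0], [-13.0, -6.0, -3.0], [-13.0, -6.0, -3.0], [-13.0, -6.0, -3.0], [-13.0, -6.0, -3.0], [-13.0, -6.0, -3.0], [-13.0, -6.0, -3.0], [-13.0, -6.0, -2.0], [-13.0, -6.0, -2.0], [-13.0, -6.0, -2.0], [-13.0, -6.0, -2.0], [-13.0, -6.0, -2.0], [-13.0, -6.0, -2.0], [-13.0, -6.0, -2.0]]
total tool mm [-257.7 -111.4  -86.8] tilt 0.14
t 17.52 pos [ 0.6419 -0.0654  0.0883] F [ 0.6  0.5 -0.3] w 83.5 q [-0.39  0.45  0.58  1.64 -0.26  1.14  0.52]
[[ 0.266 -0.002  0.964]
 [-0.964 -0.     0.266]
 [-0.001 -1.    -0.002]]
```

>>> play_rows(
  translation=[
    [-6,-16,-2],
    [-10,-16,-3],
    [-16,-12,-4],
    [-18,-8,-5],
    [-18,-6,-5],
    [-18,-4,-5],
    [-18,-4,-4],
    [-18,-4,-4],
    [-18,-4,-4],
    [-18,-4,-4],
  ],
  turn=[
    [0,-0.011,0],
    [0,-0.011,0],
    [0,-0.011,0],
    [0,-0.011,0],
    [0,-0.011,0],
    [0,-0.011,0],
    [0,-0.011,0],
    [0,-0.011,0],
    [0,-0.011,0],
    [0,-0.011,0],
  ],
  fingers=[1,1,1,1,1,1,1,1,1,1],
  grip_force=10,
)

```text
time: 18.35
position: [0.5538, 0.0727, 0.1667]
tool_rot: [-1.365, 0.924, -0.925]
ft_force: [0.7, 0.6, 0.6]
grip_width: 0.997
```

>>> play_rows(
  translation=[
    [-18,-4,-4],
    [-18,-4,-4],
    [-16,-4,-3],
    [-14,-4,-3],
    [-12,-4,-2],
    [-10,-4,-2],
    [-6,-2,-1],
    [-4,-2,-1],
    [0,0,0],
    [0,0,0],
  ],
  turn=[
    [0,-0.012,0],
    [0,-0.012,0],
    [0,-0.012,0],
    [0,-0.012,0],
    [0,-0.012,0],
    [0,-0.012,0],
    [0,-0.012,0],
    [0,-0.012,0],
    [0,-0.012,0],
    [0,-0.012,0],
  ],
  fingers=[1,1,1,1,1,1,1,1,1,1],
)

```text
time: 19.18
position: [0.4975, 0.153, 0.1941]
tool_rot: [-1.405, 0.834, -0.834]
ft_force: [0.4, -0.3, -0.0]
grip_width: 1.002
```

```bash
python3 -c "
from h import *
st()
cv2.imwrite('pics/wr10.png',ctrl.get_image('wrist'))
cv2.imwrite('pics/sc10.png',ctrl.get_image('scene'))
st()
crop('pics/wr10.png','pics/wr10c.png',200,110,360,250,4)
crop('pics/sc10.png','pics/sc10c.png',250,130,400,310,3.3)
"
```

```text
t 19.18 pos [0.4975 0.153  0.1941] F [ 0.4 -0.3 -0. ] w 87.1 q [-0.78  0.06  0.45  1.82 -0.03  1.27  0.18]
[[ 0.479  0.     0.878]
 [-0.878 -0.     0.479]
 [ 0.    -1.     0.   ]]
t 19.28 pos [0.4975 0.1526 0.1938] F [-0.3 -0.2 -0.1] w 87.3 q [-0.78  0.06  0.45  1.82 -0.03  1.27  0.17]
[[ 0.478 -0.     0.878]
 [-0.878 -0.     0.478]
 [ 0.    -1.    -0.   ]]
```

View pics/wr10c.png

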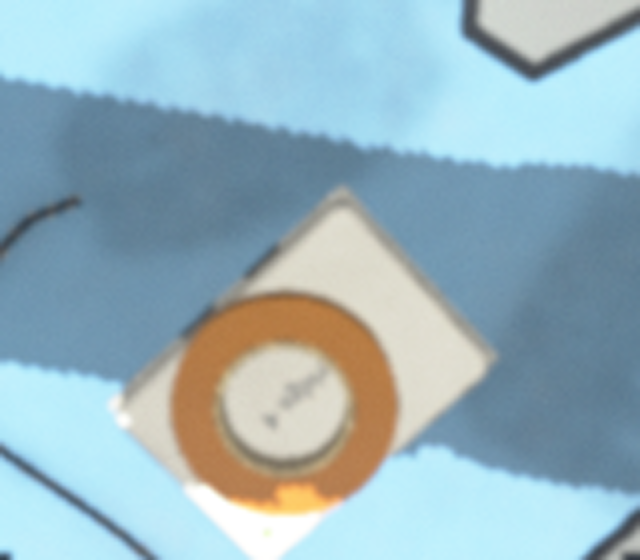

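View pics/sc10c.png

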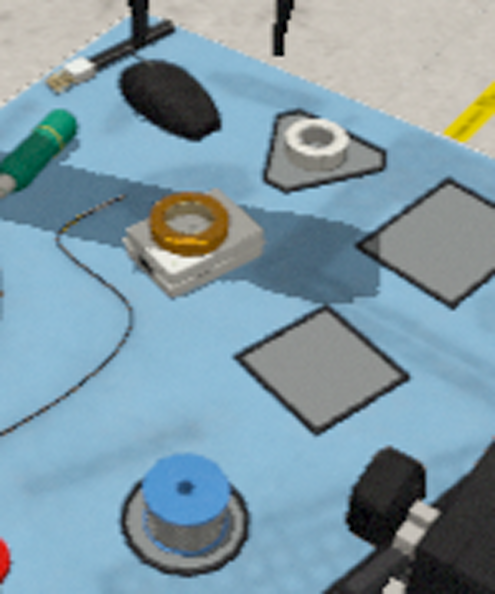

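Scene crop: the reel stands in the round frame and the label in the triangle. Amber candidates are the pile roll (wrist (271,211)) and the loose orange ring (side (431,238)); the red thing at side (350,196) is excluded by colour. The pile roll measures about 62 mm. I'll compare it with the other ring.

```bash
python3 -c "
from h import *
print(ray('wrist',271.25,211.2,.039).round(4))
l,r=ray('wrist',200+170/4,211,.039),ray('wrist',300,211,.039); print('diam pile',np.linalg.norm(l-r))
l,r=ray('side',421,238,.01),ray('side',441,238,.01); print('diam other',np.linalg.norm(l-r))
for p in ((342,192),(492,357),(262,560),(118,408)): print('box',ray('wrist',200+p[0]/4,110+p[1]/4,.027).round(4))
crop('pics/side0.png','pics/oth.png',410,215,455,260,8)
plan([*ray('wrist',271.25,211.2,.039)[:2],.06],28.5)
"
```

```text
[0.4949 0.1397 0.039 ]
diam pile 0.06231248160280234
diam other 0.048957785592172974
box [0.4817 0.1961 0.027 ]
box [0.5402 0.1765 0.027 ]
box [0.5123 0.0924 0.027 ]
box [0.4553 0.1135 0.027 ]
from [0.4975 0.1526 0.1938] az 28.5 turn/row [0. 0. 0.]
[[1.0, 13.0, -1.0], [1.0, 13.0, -1.0], [1.0, 13.0, -1.0], [1.0, 13.0, -1.0], [1.0, 13.0, -1.0], [1.0, 13.0, -1.0], [1.0, 13.0, -1.0], [1.0, 13.0, -1.0], [1.0, 13.0, -1.0], [1.0, 13.0, -1.0]]
total tool mm [ 10.  133.9  -8.4] tilt 0.03
```

View pics/oth.png

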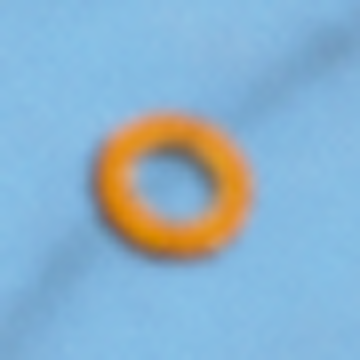

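>>> play_rows(
  translation=[
    [3,4,-3],
    [4,8,-3],
    [3,14,-2],
    [0,20,0],
    [0,22,0],
    [0,20,0],
    [0,16,0],
    [0,10,0],
    [0,6,0],
    [0,2,0],
  ],
  turn=[
    [0,0,0],
    [0,0,0],
    [0,0,0],
    [0,0,0],
    [0,0,0],
    [0,0,0],
    [0,0,0],
    [0,0,0],
    [0,0,0],
    [0,0,0],
  ],
  fingers=[1,1,1,1,1,1,1,1,1,1],
)

```text
time: 20.12
position: [0.4944, 0.1402, 0.071]
tool_rot: [-1.406, 0.836, -0.834]
ft_force: [-0.3, -0.1, 0.5]
grip_width: 1.002
```

```bash
python3 -c "
from h import *
cv2.imwrite('pics/wr11.png',ctrl.get_image('wrist'))
plan([.4949,.1397,.032],28.5)
crop('pics/wr11.png','pics/wr11c.png',190,140,370,300,4)
s,R=st();P=np.array([.4949,.1397,.039])
print([proj('wrist',P+R@np.array([.031*np.cos(a),0,.031*np.sin(a)])).round(1).tolist() for a in (0,np.pi/2,np.pi,-np.pi/2)])
"
```

```text
from [0.4948 0.1405 0.0715] az 28.6 turn/row [0. 0. 0.]
[[0.0, 4.0, -0.0], [0.0, 4.0, -0.0], [0.0, 4.0, -0.0], [0.0, 4.0, -0.0], [0.0, 4.0, -0.0], [0.0, 4.0, -0.0], [0.0, 4.0, -0.0], [0.0, 4.0, -0.0], [0.0, 4.0, -0.0], [0.0, 4.0, -0.0]]
total tool mm [ 0.7 39.5 -0.2] tilt 0.05
t 20.17 pos [0.4948 0.1405 0.0715] F [ 0.   0.2 -0.8] w 86.8 q [-0.75  0.17  0.45  1.97 -0.09  1.02  0.25]
[[ 0.478 -0.001  0.878]
 [-0.878 -0.001  0.478]
 [ 0.    -1.    -0.001]]
[[278.6, 284.1], [323.8, 243.3], [278.6, 199.2], [233.5, 243.3]]
```

View pics/wr11c.png

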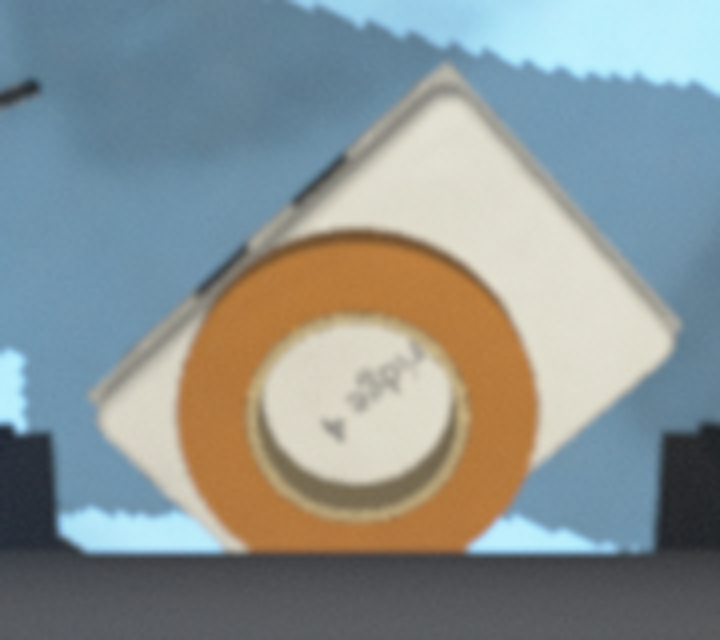

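>>> play_rows(
  translation=[
    [0.5,4,0.5],
    [0,7,0],
    [0,9,0],
    [0,8,0],
    [0,6,0],
    [0,3,0],
    [0,1.5,0],
    [0,0.5,0],
    [0,0,0],
    [0,0,0],
  ],
  turn=[
    [0,0,0],
    [0,0,0],
    [0,0,0],
    [0,0,0],
    [0,0,0],
    [0,0,0],
    [0,0,0],
    [0,0,0],
    [0,0,0],
    [0,0,0],
  ],
  fingers=[1,1,1,1,1,1,1,0.9,0.8,0.6],
)

```text
time: 21.0
position: [0.496, 0.1408, 0.0334]
tool_rot: [-1.404, 0.834, -0.835]
ft_force: [0.7, 0.9, -0.4]
grip_width: 0.89
```

>>> play_rows(
  translation=[
    [0,0,0],
    [0,0,0],
    [0,0,0],
    [0,0,0],
    [0,0,0],
    [0,0,0],
    [0,0,0],
    [0,0,0],
    [0,0,0],
    [0,0,0],
  ],
  turn=[
    [0,0,0],
    [0,0,0],
    [0,0,0],
    [0,0,0],
    [0,0,0],
    [0,0,0],
    [0,0,0],
    [0,0,0],
    [0,0,0],
    [0,0,0],
  ],
  fingers=[0.5,0.4,0.3,0.3,0.3,0.3,0.3,0.3,0.3,0.3],
)

```text
time: 21.83
position: [0.4958, 0.1408, 0.0333]
tool_rot: [-1.405, 0.834, -0.834]
ft_force: [0.0, -0.5, 3.7]
grip_width: 0.702
```

```bash
python3 -c "
from h import *
st()"
```

```text
t 21.83 pos [0.4958 0.1408 0.0333] F [ 0.  -0.5  3.7] w 61.1 q [-0.73  0.23  0.45  2.   -0.12  0.94  0.28]
[[ 0.479  0.     0.878]
 [-0.878  0.     0.479]
 [-0.    -1.     0.   ]]
```

>>> play_rows(
  translation=[
    [0,-3,0],
    [0,-6,0],
    [0,-10,0],
    [0,-12,0],
    [4,-10,4],
    [8,-6,8],
    [12,-3,12],
    [14,0,15],
    [14,0,15],
    [14,0,15],
  ],
  turn=[
    [0,0,0],
    [0,0,0],
    [0,0,0],
    [0,0,0],
    [0,0,0],
    [0,0,0],
    [0,0,0],
    [0,0,0],
    [0,0,0],
    [0,0,0],
  ],
  fingers=[0.3,0.3,0.3,0.3,0.3,0.3,0.3,0.3,0.3,0.3],
)

```text
time: 22.67
position: [0.5896, 0.1157, 0.0846]
tool_rot: [-1.403, 0.833, -0.835]
ft_force: [0.7, 0.5, 0.4]
grip_width: 0.707
```

>>> play_rows(
  translation=[
    [12,0,13],
    [10,0,10],
    [6,0,7],
    [4,0,4],
    [2,0,2],
    [0,0,0],
    [0,0,0],
    [0,0,0],
    [0,0,0],
    [0,0,0],
  ],
  turn=[
    [0,0,0],
    [0,0,0],
    [0,0,0],
    [0,0,0],
    [0,0,0],
    [0,0,0],
    [0,0,0],
    [0,0,0],
    [0,0,0],
    [0,0,0],
  ],
  fingers=[0.3,0.3,0.3,0.3,0.3,0.3,0.3,0.3,0.3,0.3],
)

```text
time: 23.5
position: [0.6353, 0.1035, 0.0832]
tool_rot: [-1.405, 0.834, -0.834]
ft_force: [-0.2, -0.3, -0.7]
grip_width: 0.704
```

```bash
python3 -c "
from h import *
st()
cv2.imwrite('pics/wr12.png',ctrl.get_image('wrist'))
crop('pics/wr12.png','pics/wr12c.png',180,150,380,330,4)
plan([.642,.102,.03],28.5,10)
s,R=st();P=np.array(s['position'])
for r,z in ((.031,.0057),(.031,-.0063)):
  print([proj('wrist',P+R@np.array([r*np.cos(a),-z,r*np.sin(a)])).round(1).tolist() for a in (0,np.pi/2,np.pi,-np.pi/2)])
y=np.radians(-16.5)
for c in ((.642,.102),):
  print([proj('wrist',[c[0]+.041*(i*np.cos(y)-j*np.sin(y)),c[1]+.041*(i*np.sin(y)+j*np.cos(y)),0]).round(1).tolist() for i,j in ((1,1),(1,-1),(-1,-1),(-1,1))])
"
```

```text
t 23.5 pos [0.6353 0.1035 0.0832] F [-0.2 -0.3 -0.7] w 61.3 q [-0.58  0.43  0.48  1.64 -0.22  1.12  0.46]
[[ 0.479 -0.     0.878]
 [-0.878  0.     0.479]
 [-0.    -1.     0.   ]]
from [0.6354 0.1035 0.0832] az 28.6 turn/row [-0.  0. -0.]
[[0.0, 5.0, 1.0], [0.0, 5.0, 1.0], [0.0, 5.0, 1.0], [0.0, 5.0, 1.0], [0.0, 5.0, 1.0], [0.0, 5.0, 1.0], [0.0, 5.0, 1.0], [0.0, 5.0, 1.0], [0.0, 5.0, 1.0], [0.0, 5.0, 1.0]]
total tool mm [ 4.5 53.2  5.1] tilt 0.02
t 23.55 pos [0.6354 0.1035 0.0832] F [-0.7 -1.3 -0.6] w 61.1 q [-0.58  0.43  0.48  1.64 -0.22  1.12  0.46]
[[ 0.479 -0.     0.878]
 [-0.878  0.     0.479]
 [-0.    -1.     0.   ]]
[[278.9, 314.2], [333.8, 266.1], [278.9, 213.1], [224.1, 266.1]]
[[278.9, 303.1], [330.4, 257.6], [279.0, 207.7], [227.5, 257.5]]
[[353.0, 226.4], [284.4, 287.5], [216.8, 226.1], [285.5, 157.1]]
```

View pics/wr12c.png

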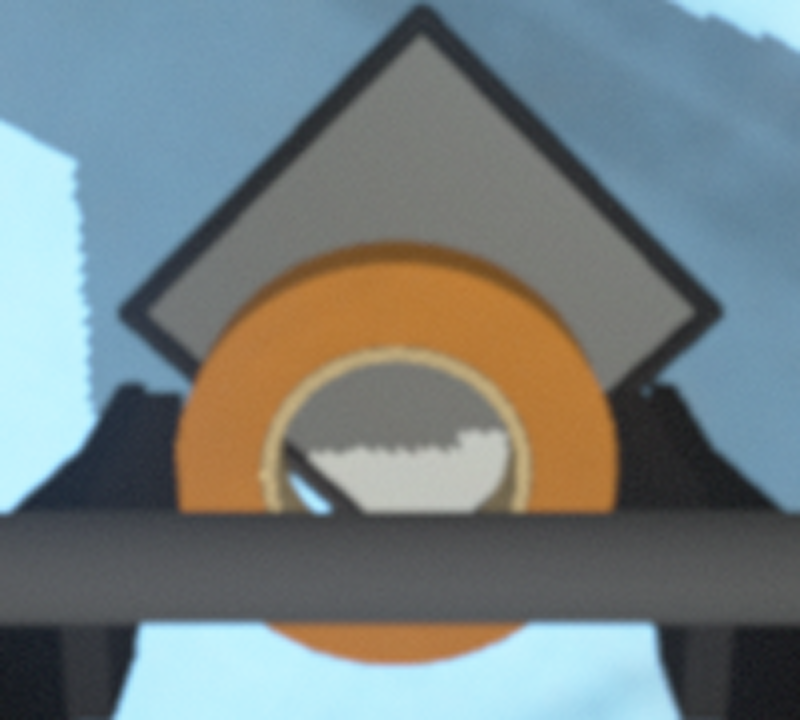

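>>> play_rows(
  translation=[
    [2,3,2],
    [2,6,2.5],
    [0.7,9,1],
    [0,11,0],
    [0,11,0],
    [0,10,0],
    [0,7,0],
    [0,5,0],
    [0,2,0],
    [0,1,0],
  ],
  turn=[
    [0,0,0],
    [0,0,0],
    [0,0,0],
    [0,0,0],
    [0,0,0],
    [0,0,0],
    [0,0,0],
    [0,0,0],
    [0,0,0],
    [0,0,0],
  ],
  fingers=[0.3,0.3,0.3,0.3,0.3,0.3,0.3,0.3,0.3,0.3],
)

```text
time: 24.38
position: [0.6427, 0.1016, 0.0176]
tool_rot: [-1.405, 0.834, -0.834]
ft_force: [-0.8, 0.3, -0.1]
grip_width: 0.702
```

```bash
python3 -c "
from h import *
plan([.6425,.102,.0065],28.5,10)
cv2.imwrite('pics/wr13.png',ctrl.get_image('wrist'))
crop('pics/wr13.png','pics/wr13c.png',180,150,380,330,4)
st()
"
```

```text
from [0.6427 0.1016 0.0176] az 28.6 turn/row [ 0.  0. -0.]
[[-0.0, 1.1, 0.0], [-0.0, 1.1, 0.0], [-0.0, 1.1, 0.0], [-0.0, 1.1, 0.0], [-0.0, 1.1, 0.0], [-0.0, 1.1, 0.0], [-0.0, 1.1, 0.0], [-0.0, 1.1, 0.0], [-0.0, 1.1, 0.0], [-0.0, 1.1, 0.0]]
total tool mm [-0.4 11.1  0. ] tilt 0.02
t 24.43 pos [0.6428 0.1016 0.0179] F [ 0.6 -0.5  0.8] w 61.3 q [-0.55  0.52  0.45  1.67 -0.26  1.01  0.49]
[[ 0.479  0.     0.878]
 [-0.878 -0.     0.479]
 [ 0.    -1.     0.   ]]
```

View pics/wr13c.png

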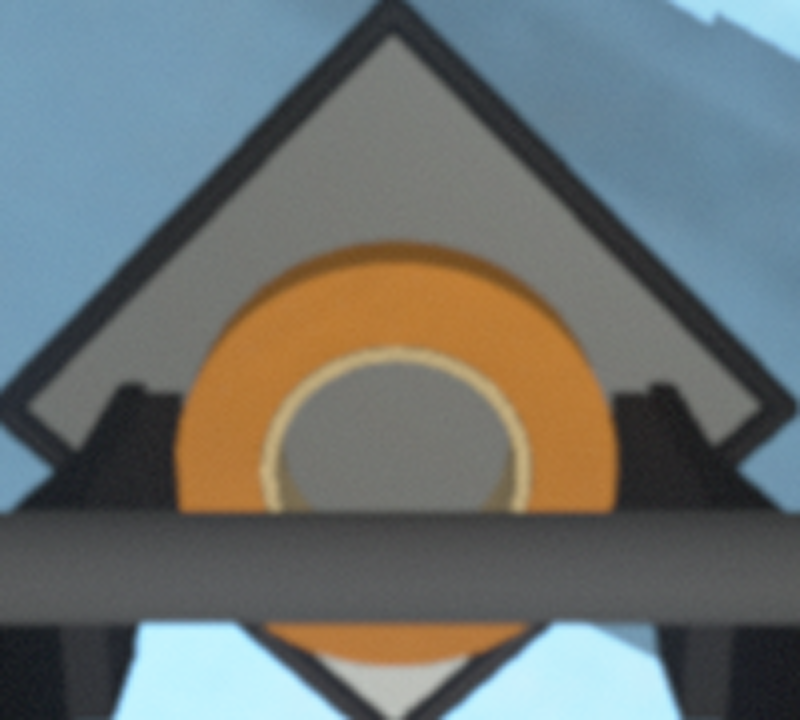

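>>> play_rows(
  translation=[
    [0,2,0],
    [0,3,0],
    [0,2.5,0],
    [0,2,0],
    [0,1,0],
    [0,0.5,0],
    [0,0,0],
    [0,0,0],
    [0,0,0],
    [0,0,0],
  ],
  turn=[
    [0,0,0],
    [0,0,0],
    [0,0,0],
    [0,0,0],
    [0,0,0],
    [0,0,0],
    [0,0,0],
    [0,0,0],
    [0,0,0],
    [0,0,0],
  ],
  fingers=[0.3,0.3,0.3,0.3,0.3,0.3,0.3,0.3,0.3,0.3],
)

```text
time: 25.27
position: [0.6429, 0.1017, 0.0072]
tool_rot: [-1.405, 0.834, -0.834]
ft_force: [0.3, 0.5, -0.1]
grip_width: 0.704
```

>>> play_rows(
  translation=[
    [0,0.5,0],
    [0,0.5,0],
    [0,0,0],
    [0,0,0],
    [0,0,0],
    [0,0,0],
    [0,0,0],
    [0,0,0],
    [0,0,0],
    [0,0,0],
  ],
  turn=[
    [0,0,0],
    [0,0,0],
    [0,0,0],
    [0,0,0],
    [0,0,0],
    [0,0,0],
    [0,0,0],
    [0,0,0],
    [0,0,0],
    [0,0,0],
  ],
  fingers=[0.3,0.3,0.3,0.3,0.35,0.4,0.5,0.55,0.55,0.55],
)

```text
time: 26.1
position: [0.6426, 0.1017, 0.0058]
tool_rot: [-1.405, 0.834, -0.834]
ft_force: [-0.4, 0.1, -1.1]
grip_width: 0.775
```

>>> play_rows(
  translation=[
    [0,0,0],
    [0,-2,0],
    [0,-5,0],
    [0,-12,0],
    [0,-20,0],
    [0,-26,0],
    [0,-28,0],
    [0,-28,0],
    [0,-20,0],
    [0,-10,0],
  ],
  turn=[
    [0,0,0],
    [0,0,0],
    [0,0,0],
    [0,0,0],
    [0,0,0],
    [0,0,0],
    [0,0,0],
    [0,0,0],
    [0,0,0],
    [0,0,0],
  ],
  fingers=[0.6,0.6,0.7,0.8,1,1,1,1,1,1],
)

```text
time: 26.93
position: [0.6447, 0.1017, 0.162]
tool_rot: [-1.4, 0.83, -0.838]
ft_force: [0.7, 0.0, 0.2]
grip_width: 0.998
```

```bash
python3 -c "
from h import *
cv2.imwrite('pics/wr14.png',ctrl.get_image('wrist'))
st()
plan([.485,.175,.19],-17.7,20)
"
```

```text
t 26.98 pos [0.6451 0.1018 0.1625] F [1.1 0.7 1.7] w 86.9 q [-0.58  0.38  0.5   1.55 -0.19  1.26  0.44]
[[ 0.478  0.007  0.878]
 [-0.878  0.002  0.478]
 [ 0.002 -1.     0.007]]
from [0.6451 0.1018 0.1625] az 28.6 turn/row [-0.    0.04 -0.  ]
[[-7.0, -1.0, -5.0], [-7.0, -1.0, -6.0], [-7.0, -1.0, -6.0], [-6.0, -1.0, -6.0], [-6.0, -1.0, -6.0], [-6.0, -1.0, -7.0], [-6.0, -1.0, -7.0], [-5.0, -1.0, -7.0], [-5.0, -1.0, -7.0], [-5.0, -1.0, -7.0], [-4.0, -1.0, -8.0], [-4.0, -1.0, -8.0], [-4.0, -1.0, -8.0], [-3.0, -1.0, -8.0], [-3.0, -1.0, -8.0], [-3.0, -1.0, -8.0], [-2.0, -1.0, -8.0], [-2.0, -1.0, -9.0], [-2.0, -1.0, -9.0], [-1.0, -1.0, -9.0]]
total tool mm [-140.8  -28.5 -105.4] tilt 0.43
```

View pics/wr14.png

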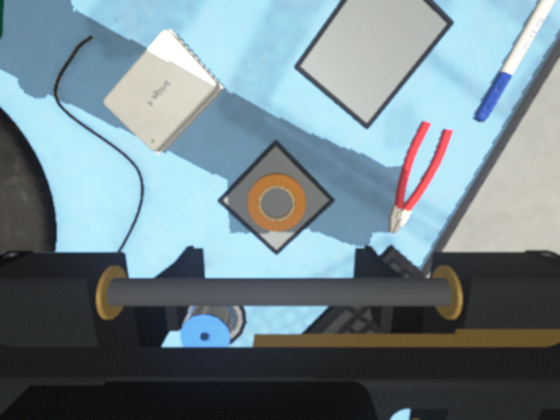

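>>> play_rows(
  translation=[
    [-7,-1,-5],
    [-7,-1,-6],
    [-7,-1,-6],
    [-6,-2,-6],
    [-6,-2,-6],
    [-6,-2,-7],
    [-6,-2,-7],
    [-5,-2,-7],
    [-5,-2,-7],
    [-5,-2,-7],
  ],
  turn=[
    [0,0.04,0],
    [0,0.04,0],
    [0,0.04,0],
    [0,0.04,0],
    [0,0.04,0],
    [0,0.04,0],
    [0,0.04,0],
    [0,0.04,0],
    [0,0.04,0],
    [0,0.04,0],
  ],
  fingers=[1,1,1,1,1,1,1,1,1,1],
  grip_force=25,
)

```text
time: 27.82
position: [0.5616, 0.1386, 0.1731]
tool_rot: [-1.255, 1.138, -1.137]
ft_force: [-0.1, 0.2, 0.9]
grip_width: 1.003
```

>>> play_rows(
  translation=[
    [-4,-2,-8],
    [-4,-2,-8],
    [-4,-2,-8],
    [-3,-1,-8],
    [-3,-1,-8],
    [-3,-1,-8],
    [-2,-1,-8],
    [-2,-1,-9],
    [-2,0,-8],
    [-1,0,-7],
  ],
  turn=[
    [0,0.04,0],
    [0,0.04,0],
    [0,0.04,0],
    [0,0.04,0],
    [0,0.04,0],
    [0,0.04,0],
    [0,0.04,0],
    [0,0.04,0],
    [0,0.04,0],
    [0,0.04,0],
  ],
  fingers=[1,1,1,1,1,1,1,1,1,1],
)

```text
time: 28.65
position: [0.4835, 0.173, 0.1842]
tool_rot: [-1.052, 1.429, -1.428]
ft_force: [-0.8, 0.9, 0.5]
grip_width: 0.998
```

```bash
python3 -c "
from h import *
cv2.imwrite('pics/wr15.png',ctrl.get_image('wrist'))
st()
crop('pics/wr15.png','pics/wr15c.png',190,100,370,260,4)
"
```

```text
t 28.7 pos [0.4824 0.1737 0.1841] F [-1.8  0.9 -0.2] w 86.6 q [-0.89  0.05  0.52  1.85 -0.03  1.25 -0.67]
[[-0.299 -0.003  0.954]
 [-0.954 -0.    -0.299]
 [ 0.001 -1.    -0.002]]
```

View pics/wr15c.png

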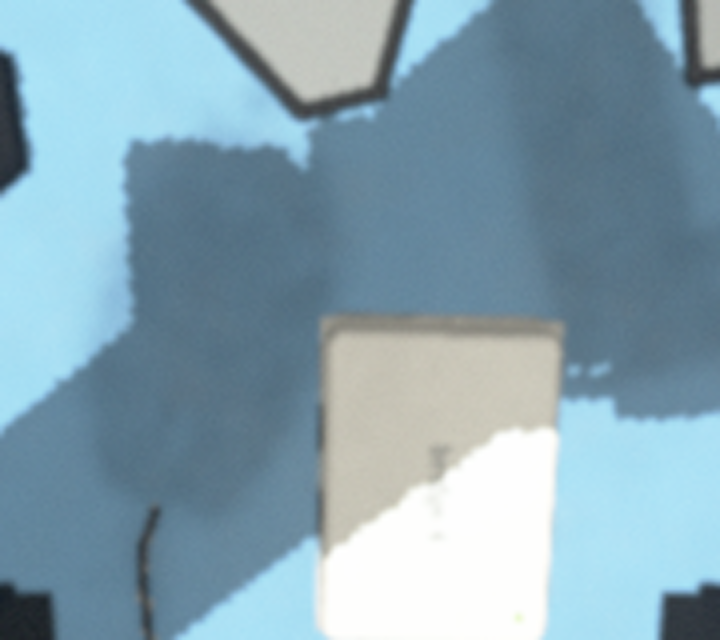

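View pics/wr15.png

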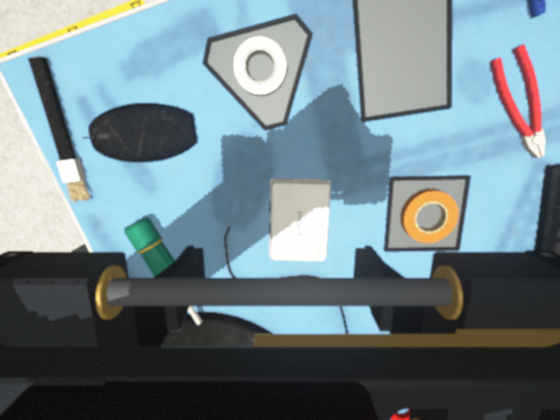

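```bash
python3 -c "
from h import *
f=lambda x,y,z=.027: ray('wrist',190+x/4,100+y/4,z)
P={k:f(*v) for k,v in dict(tl=(325,332),tr=(560,338),bl=(318,630),br=(547,636)).items()}
for k in P: print(k,P[k].round(4))
c=sum(P.values())/4; print('c',c.round(4))
d=P['tl']-P['bl'];e=P['tr']-P['br'];w=P['tr']-P['tl'];w2=P['br']-P['bl']
for v in (d,e): print('long',np.linalg.norm(v).round(4),np.degrees(np.arctan2(-v[0],v[1])).round(2))
for v in (w,w2): print('short',np.linalg.norm(v).round(4),np.degrees(np.arctan2(v[1],v[0])).round(2))
s,R=st(); print(np.degrees(np.arctan2(R[1,2],R[0,2])))
"
```

```text
tl [0.4805 0.1955 0.027 ]
tr [0.5397 0.1753 0.027 ]
bl [0.4525 0.1146 0.027 ]
br [0.5143 0.0934 0.027 ]
c [0.4968 0.1447 0.027 ]
long 0.0857 -19.08
long 0.0858 -17.21
short 0.0626 -18.81
short 0.0654 -18.92
t 28.7 pos [0.4824 0.1737 0.1841] F [-1.8  0.9 -0.2] w 86.6 q [-0.89  0.05  0.52  1.85 -0.03  1.25 -0.67]
[[-0.299 -0.003  0.954]
 [-0.954 -0.    -0.299]
 [ 0.001 -1.    -0.002]]
-17.37393322769697
```

```bash
python3 -c "
from h import *
plan([.497,.1435,.06],-18.3,10)
"
```

```text
from [0.4824 0.1737 0.1841] az -17.4 turn/row [0.    0.002 0.   ]
[[2.0, 12.0, 2.0], [2.0, 12.0, 2.0], [2.0, 12.0, 2.0], [2.0, 12.0, 2.0], [2.0, 12.0, 2.0], [2.0, 12.0, 2.0], [2.0, 12.0, 2.0], [2.0, 12.0, 2.0], [2.0, 12.0, 2.0], [2.0, 12.0, 2.0]]
total tool mm [ 24.4 124.1  23.3] tilt 0.15
```

>>> play_rows(
  translation=[
    [5,4,5],
    [7,8,7],
    [7,12,6],
    [4,18,4],
    [1,20,1],
    [0,20,0],
    [0,17,0],
    [0,13,0],
    [0,8,0],
    [0,4,0],
  ],
  turn=[
    [0,0.008,0],
    [0,0.008,0],
    [0,0,0],
    [0,0,0],
    [0,0,0],
    [0,0,0],
    [0,0,0],
    [0,0,0],
    [0,0,0],
    [0,0,0],
  ],
  fingers=[1,1,1,1,1,1,1,1,1,1],
)

```text
time: 29.53
position: [0.4985, 0.1409, 0.0589]
tool_rot: [-1.045, 1.44, -1.441]
ft_force: [0.6, -0.5, 0.2]
grip_width: 0.998
```

```bash
python3 -c "
from h import *
cv2.imwrite('pics/wr16.png',ctrl.get_image('wrist'))
st()
plan([.497,.1435,.009],-18.3,10)
crop('pics/wr16.png','pics/wr16c.png',190,130,370,300,4)
"
```

```text
t 29.58 pos [0.4985 0.1414 0.0591] F [-0.3  0.4 -0.1] w 87.3 q [-0.82  0.21  0.54  1.98 -0.13  0.99 -0.54]
[[-0.313 -0.002  0.95 ]
 [-0.95  -0.002 -0.313]
 [ 0.003 -1.    -0.002]]
from [0.4985 0.1414 0.0591] az -18.2 turn/row [0. 0. 0.]
[[-0.0, 5.0, -0.0], [-0.0, 5.0, -0.0], [-0.0, 5.0, -0.0], [-0.0, 5.0, -0.0], [-0.0, 5.0, -0.0], [-0.0, 5.0, -0.0], [-0.0, 5.0, -0.0], [-0.0, 5.0, -0.0], [-0.0, 5.0, -0.0], [-0.0, 5.0, -0.0]]
total tool mm [-1.7 50.1 -2.1] tilt 0.18
```

View pics/wr16c.png

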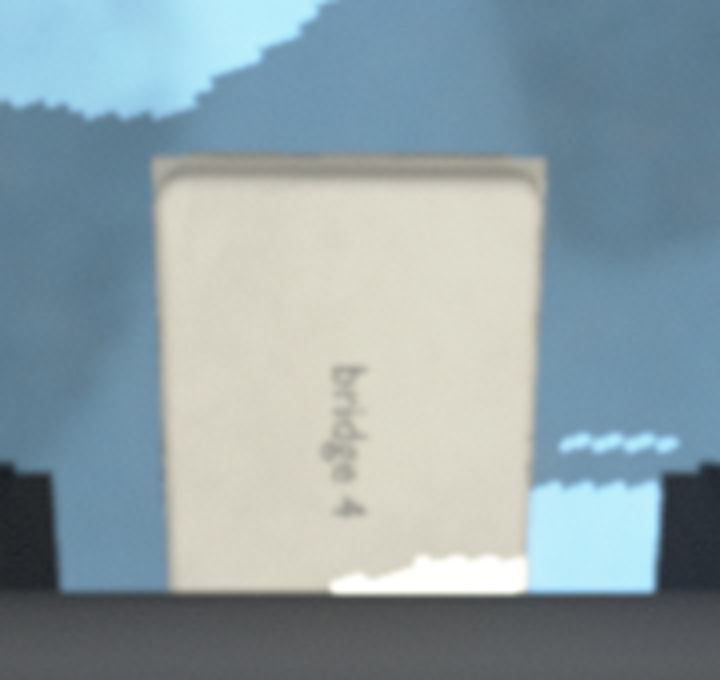

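>>> play_rows(
  translation=[
    [-1,4,-1],
    [-1,7,0],
    [0,9,0],
    [0,10,0],
    [0,9,0],
    [0,6,0],
    [0,3,0],
    [0,2,0],
    [0,0.5,0],
    [0,0,0],
  ],
  turn=[
    [0,0,0],
    [0,0,0],
    [0,0,0],
    [0,0,0],
    [0,0,0],
    [0,0,0],
    [0,0,0],
    [0,0,0],
    [0,0,0],
    [0,0,0],
  ],
  fingers=[1,1,1,1,1,1,1,1,1,0.9],
)

```text
time: 30.42
position: [0.4991, 0.1452, 0.0107]
tool_rot: [-1.042, 1.439, -1.439]
ft_force: [-0.5, -0.5, 0.3]
grip_width: 0.977
```

>>> play_rows(
  translation=[
    [0,0,0],
    [0,0,0],
    [0,0,0],
    [0,0,0],
    [0,0,0],
    [0,0,0],
    [0,0,0],
    [0,0,0],
    [0,0,0],
    [0,0,0],
  ],
  turn=[
    [0,0,0],
    [0,0,0],
    [0,0,0],
    [0,0,0],
    [0,0,0],
    [0,0,0],
    [0,0,0],
    [0,0,0],
    [0,0,0],
    [0,0,0],
  ],
  fingers=[0.8,0.7,0.6,0.5,0.4,0.4,0.4,0.4,0.4,0.4],
)

```text
time: 31.25
position: [0.4989, 0.1453, 0.0107]
tool_rot: [-1.042, 1.439, -1.439]
ft_force: [-0.7, 0.0, 3.0]
grip_width: 0.75
```

```bash
python3 -c "
from h import *
st()
plan([.651,.278,.07],-8.8,20)
"
```

```text
t 31.25 pos [0.4989 0.1453 0.0107] F [-0.7  0.   3. ] w 65.2 q [-0.8   0.28  0.53  2.01 -0.18  0.9  -0.5 ]
[[-0.312 -0.     0.95 ]
 [-0.95   0.    -0.312]
 [-0.    -1.    -0.   ]]
from [0.4989 0.1453 0.0107] az -18.2 turn/row [ 0.    -0.008 -0.   ]
[[-9.0, -3.0, 5.0], [-9.0, -3.0, 5.0], [-9.0, -3.0, 5.0], [-9.0, -3.0, 5.0], [-9.0, -3.0, 5.0], [-8.0, -3.0, 6.0], [-8.0, -3.0, 6.0], [-8.0, -3.0, 6.0], [-8.0, -3.0, 6.0], [-8.0, -3.0, 6.0], [-8.0, -3.0, 6.0], [-8.0, -3.0, 6.0], [-8.0, -3.0, 6.0], [-8.0, -3.0, 6.0], [-8.0, -3.0, 6.0], [-8.0, -3.0, 6.0], [-8.0, -3.0, 6.0], [-8.0, -3.0, 6.0], [-8.0, -3.0, 6.0], [-8.0, -3.0, 6.0]]
total tool mm [-173.5  -59.3  103.2] tilt 0.01
```

>>> play_rows(
  translation=[
    [0,-3,0],
    [0,-6,0],
    [0,-10,0],
    [0,-12,0],
    [-3,-12,2],
    [-7,-9,4],
    [-12,-6,7],
    [-14,-3,9],
    [-15,0,9],
    [-15,0,9],
  ],
  turn=[
    [0,0,0],
    [0,0,0],
    [0,0,0],
    [0,0,0],
    [0,-0.01,0],
    [0,-0.01,0],
    [0,-0.012,0],
    [0,-0.012,0],
    [0,-0.012,0],
    [0,-0.012,0],
  ],
  fingers=[0.4,0.4,0.4,0.4,0.4,0.4,0.4,0.4,0.4,0.4],
)

```text
time: 32.08
position: [0.5571, 0.1987, 0.0731]
tool_rot: [-1.079, 1.389, -1.389]
ft_force: [1.0, 0.2, -1.8]
grip_width: 0.755
```

>>> play_rows(
  translation=[
    [-16,0,11],
    [-16,0,11],
    [-16,0,11],
    [-14,0,10],
    [-12,0,9],
    [-10,0,7],
    [-6,0,5],
    [-4,0,3],
    [-2,0,2],
    [0,0,0],
  ],
  turn=[
    [0,-0.012,0],
    [0,-0.012,0],
    [0,-0.012,0],
    [0,-0.012,0],
    [0,-0.012,0],
    [0,-0.012,0],
    [0,-0.012,0],
    [0,-0.012,0],
    [0,0,0],
    [0,0,0],
  ],
  fingers=[0.4,0.4,0.4,0.4,0.4,0.4,0.4,0.4,0.4,0.4],
)

```text
time: 32.92
position: [0.6438, 0.2766, 0.0717]
tool_rot: [-1.133, 1.321, -1.321]
ft_force: [0.8, 0.0, -0.9]
grip_width: 0.756
```

```bash
python3 -c "
from h import *
cv2.imwrite('pics/wr17.png',ctrl.get_image('wrist'))
cv2.imwrite('pics/sc17.png',ctrl.get_image('scene'))
st()
plan([.651,.278,.03],-8.8,10)
"
```

```text
t 33.02 pos [0.6434 0.2759 0.0717] F [ 0.3  0.1 -2.2] w 65.8 q [-0.77  0.56  0.45  1.49 -0.26  1.15 -0.42]
[[-0.153 -0.     0.988]
 [-0.988 -0.    -0.153]
 [ 0.    -1.    -0.   ]]
from [0.6434 0.2759 0.0717] az -8.8 turn/row [ 0. -0.  0.]
[[-0.0, 4.0, 1.0], [-0.0, 4.0, 1.0], [-0.0, 4.0, 1.0], [-0.0, 4.0, 1.0], [-0.0, 4.0, 1.0], [-0.0, 4.0, 1.0], [-0.0, 4.0, 1.0], [-0.0, 4.0, 1.0], [-0.0, 4.0, 1.0], [-0.0, 4.0, 1.0]]
total tool mm [-3.3 41.7  7.2] tilt 0.02
```

View pics/wr17.png

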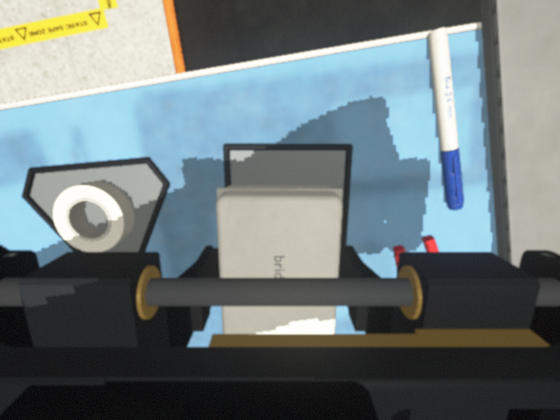

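View pics/sc17.png

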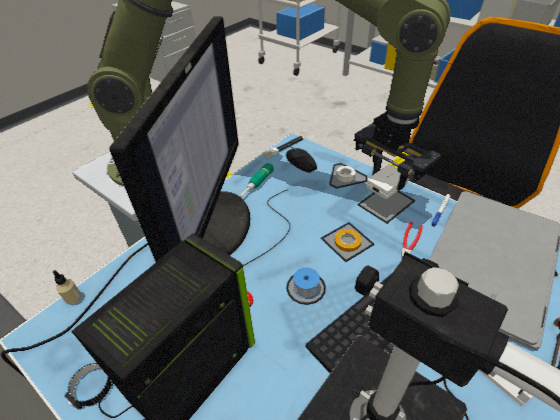

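```bash
python3 -c "
from h import *
crop('pics/wr17.png','pics/wr17c.png',190,130,380,345,3.5)
s,R=st();P=np.array(s['position'])
for h in (.0163,-.0107):
  print('box h',h,[proj('wrist',P+R@np.array([i*.0465,-h,j*.0335])).round(1).tolist() for i,j in ((-1,-1),(-1,1),(1,1),(1,-1))])
y=np.radians(-8.8);c=(.651,.278)
print('frame',[proj('wrist',[c[0]+i*.0435*np.cos(y)-j*.0565*np.sin(y),c[1]+i*.0435*np.sin(y)+j*.0565*np.cos(y),0]).round(1).tolist() for i,j in ((-1,1),(1,1),(1,-1),(-1,-1))])
"
```

```text
t 33.02 pos [0.6434 0.2759 0.0717] F [ 0.3  0.1 -2.2] w 65.8 q [-0.77  0.56  0.45  1.49 -0.26  1.15 -0.42]
[[-0.153 -0.     0.988]
 [-0.988 -0.    -0.153]
 [ 0.    -1.    -0.   ]]
box h 0.0163 [[210.2, 188.1], [346.9, 188.2], [337.1, 348.6], [220.1, 348.6]]
box h -0.0107 [[220.4, 179.7], [336.8, 179.7], [329.5, 320.3], [227.7, 320.3]]
frame [[230.8, 149.9], [345.6, 149.9], [337.8, 284.5], [236.4, 284.4]]
```

View pics/wr17c.png

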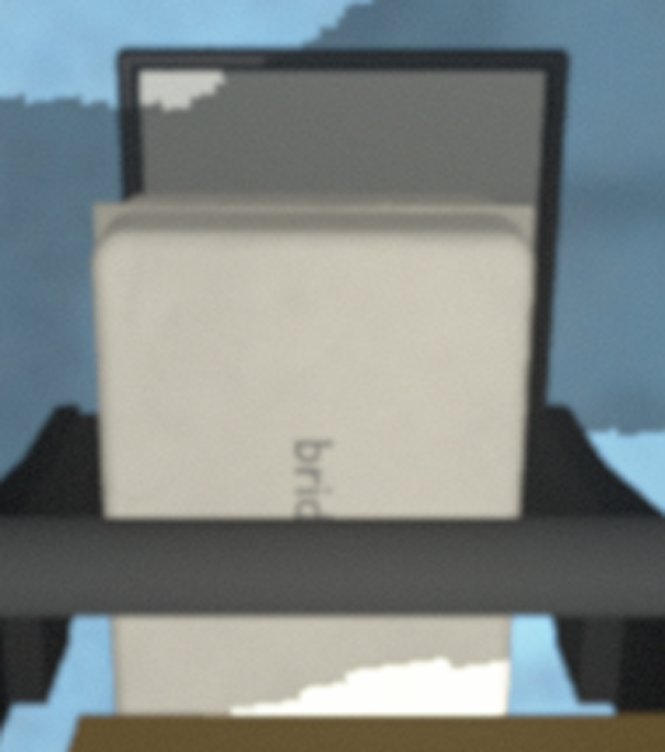

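>>> play_rows(
  translation=[
    [-2,2,2.5],
    [-2.5,4,3],
    [-1,6,1.5],
    [0,8,0],
    [0,9,0],
    [0,8,0],
    [0,6,0],
    [0,4,0],
    [0,2,0],
    [0,0,0],
  ],
  turn=[
    [0,0,0],
    [0,0,0],
    [0,0,0],
    [0,0,0],
    [0,0,0],
    [0,0,0],
    [0,0,0],
    [0,0,0],
    [0,0,0],
    [0,0,0],
  ],
  fingers=[0.4,0.4,0.4,0.4,0.4,0.4,0.4,0.4,0.4,0.4],
)

```text
time: 33.85
position: [0.651, 0.2807, 0.0219]
tool_rot: [-1.134, 1.321, -1.321]
ft_force: [0.1, 0.2, -1.7]
grip_width: 0.754
```

```bash
python3 -c "
from h import *
cv2.imwrite('pics/wr18.png',ctrl.get_image('wrist'))
cv2.imwrite('pics/sc18.png',ctrl.get_image('scene'))
st()
plan([.6512,.2803,.0107],-8.8,10)
crop('pics/wr18.png','pics/wr18c.png',190,110,380,345,3.3)
crop('pics/sc18.png','pics/sc18c.png',330,130,440,240,5)
"
```

```text
t 33.95 pos [0.6517 0.281  0.023 ] F [ 0.6 -0.9 -1.4] w 65.4 q [-0.76  0.62  0.44  1.5  -0.28  1.08 -0.41]
[[-0.152  0.001  0.988]
 [-0.988  0.    -0.152]
 [-0.    -1.     0.001]]
from [0.6517 0.281  0.023 ] az -8.8 turn/row [-0.  0. -0.]
[[0.1, 1.2, -0.0], [0.1, 1.2, -0.0], [0.1, 1.2, -0.0], [0.1, 1.2, -0.0], [0.1, 1.2, -0.0], [0.1, 1.2, -0.0], [0.1, 1.2, -0.0], [0.1, 1.2, -0.0], [0.1, 1.2, -0.0], [0.1, 1.2, -0.0]]
total tool mm [ 0.7 12.3 -0.4] tilt 0.04
```

View pics/wr18c.png

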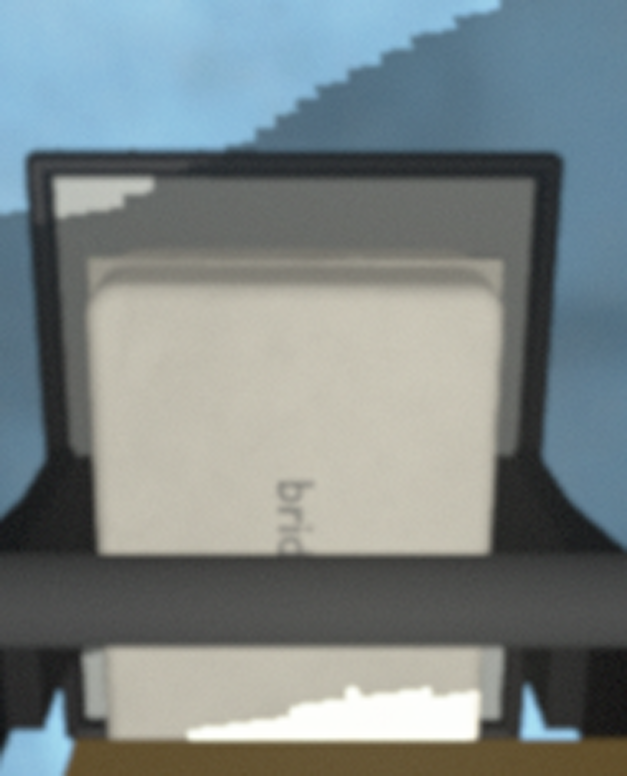

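View pics/sc18c.png

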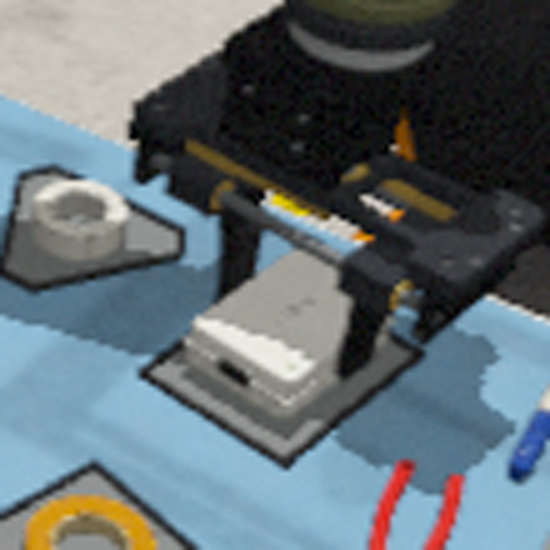

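>>> play_rows(
  translation=[
    [0.5,2,0],
    [0,3,0],
    [0,2.5,0],
    [0,2,0],
    [0,1,0],
    [0,0.5,0],
    [0,0,0],
    [0,0,0],
    [0,0,0],
    [0,0,0],
  ],
  turn=[
    [0,0,0],
    [0,0,0],
    [0,0,0],
    [0,0,0],
    [0,0,0],
    [0,0,0],
    [0,0,0],
    [0,0,0],
    [0,0,0],
    [0,0,0],
  ],
  fingers=[0.4,0.4,0.4,0.4,0.4,0.4,0.4,0.4,0.4,0.4],
)

```text
time: 34.78
position: [0.6514, 0.2804, 0.0117]
tool_rot: [-1.133, 1.321, -1.321]
ft_force: [-1.0, 0.0, -0.9]
grip_width: 0.753
```

```bash
python3 -c "
from h import *
cv2.imwrite('pics/wr19.png',ctrl.get_image('wrist'))
s,R=st();P=np.array(s['position'])
crop('pics/wr19.png','pics/wr19c.png',190,110,380,345,3.3)
y=np.radians(-8.8);c=(.6508,.278)
print('frame',[proj('wrist',[c[0]+i*.0435*np.cos(y)-j*.0565*np.sin(y),c[1]+i*.0435*np.sin(y)+j*.0565*np.cos(y),0]).round(1).tolist() for i,j in ((-1,1),(1,1),(1,-1),(-1,-1))])
print('box@.0127',[proj('wrist',[c[0]+i*.0335*np.cos(y)-j*.0465*np.sin(y),c[1]+i*.0335*np.sin(y)+j*.0465*np.cos(y),.0127+P[2]-.0107]).round(1).tolist() for i,j in ((-1,1),(1,1),(1,-1),(-1,-1))])
"
```

```text
t 34.83 pos [0.6514 0.2804 0.0117] F [ 0.8 -0.3 -1.7] w 65.3 q [-0.75  0.63  0.43  1.51 -0.29  1.06 -0.41]
[[-0.152  0.     0.988]
 [-0.988  0.    -0.152]
 [-0.    -1.     0.   ]]
frame [[202.3, 166.3], [354.3, 166.4], [342.9, 335.6], [213.6, 335.5]]
box@.0127 [[215.9, 187.9], [340.5, 188.0], [332.2, 336.1], [224.2, 336.0]]
```

View pics/wr19c.png

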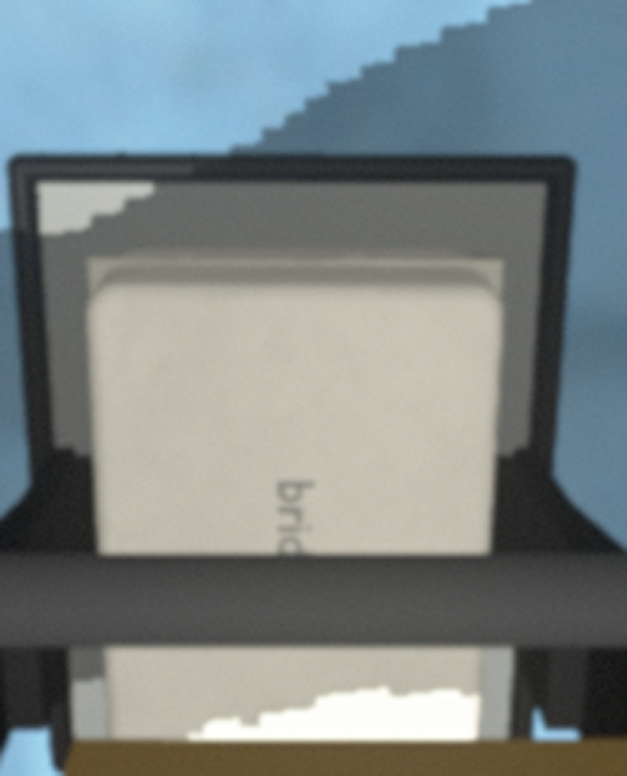

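>>> play_rows(
  translation=[
    [-0.8,0.3,0],
    [0,0.5,0],
    [0,0.5,0],
    [0,0.3,0],
    [0,0,0],
    [0,0,0],
    [0,0,0],
    [0,0,0],
    [0,0,0],
    [0,0,0],
  ],
  turn=[
    [0,0,0],
    [0,0,0],
    [0,0,0],
    [0,0,0],
    [0,0,0],
    [0,0,0],
    [0,0,0],
    [0,0,0],
    [0,0,0],
    [0,0,0],
  ],
  fingers=[0.4,0.4,0.4,0.4,0.4,0.4,0.4,0.4,0.4,0.4],
)

```text
time: 35.67
position: [0.6515, 0.2814, 0.0108]
tool_rot: [-1.132, 1.321, -1.32]
ft_force: [-1.9, -0.7, 6.2]
grip_width: 0.754
```

Touchdown (Fz +6 N). Opening slowly and rising.

>>> play_rows(
  translation=[
    [0,-0.5,0],
    [0,0,0],
    [0,0,0],
    [0,0,0],
    [0,0,0],
    [0,0,0],
    [0,0,0],
    [0,0,0],
    [0,-2,0],
    [0,-5,0],
  ],
  turn=[
    [0,0,0],
    [0,0,0],
    [0,0,0],
    [0,0,0],
    [0,0,0],
    [0,0,0],
    [0,0,0],
    [0,0,0],
    [0,0,0],
    [0,0,0],
  ],
  fingers=[0.4,0.6,0.7,0.75,0.8,0.85,0.85,0.85,0.85,0.85],
)

```text
time: 36.5
position: [0.6509, 0.2809, 0.0169]
tool_rot: [-1.134, 1.322, -1.321]
ft_force: [-0.4, 0.1, -0.1]
grip_width: 0.924
```

>>> play_rows(
  translation=[
    [0,-8,0],
    [0,-14,0],
    [0,-20,0],
    [0,-24,0],
    [0,-28,0],
    [0,-30,0],
    [0,-28,0],
    [0,-20,0],
    [0,-12,0],
    [0,-5,0],
  ],
  turn=[
    [0,0,0],
    [0,0,0],
    [0,0,0],
    [0,0,0],
    [0,0,0],
    [0,0,0],
    [0,0,0],
    [0,0,0],
    [0,0,0],
    [0,0,0],
  ],
  fingers=[0.85,0.85,0.85,1,1,1,1,1,1,1],
)

```text
time: 37.33
position: [0.6526, 0.2814, 0.2104]
tool_rot: [-1.128, 1.319, -1.321]
ft_force: [0.4, -0.4, 0.1]
grip_width: 0.998
```

```bash
python3 -c "
from h import *
cv2.imwrite('pics/wr20.png',ctrl.get_image('wrist'))
cv2.imwrite('pics/sc20.png',ctrl.get_image('scene'))
cv2.imwrite('pics/side20.png',ctrl.get_image('side'))
st()
crop('pics/sc20.png','pics/sc20c.png',270,140,430,310,3.5)
crop('pics/side20.png','pics/side20c.png',130,150,330,350,3)
"
```

```text
t 37.48 pos [0.651  0.2811 0.2059] F [ 0.1  0.3 -0.4] w 87.2 q [-0.78  0.48  0.48  1.32 -0.22  1.39 -0.46]
[[-0.152 -0.001  0.988]
 [-0.988 -0.    -0.152]
 [ 0.    -1.    -0.001]]
```

View pics/wr20.png

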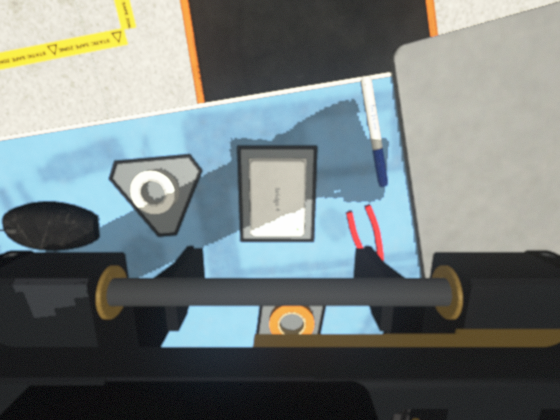

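View pics/sc20c.png

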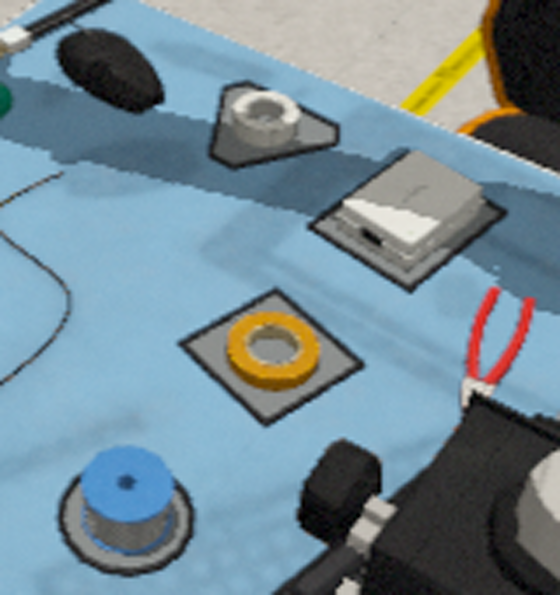

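View pics/side20c.png

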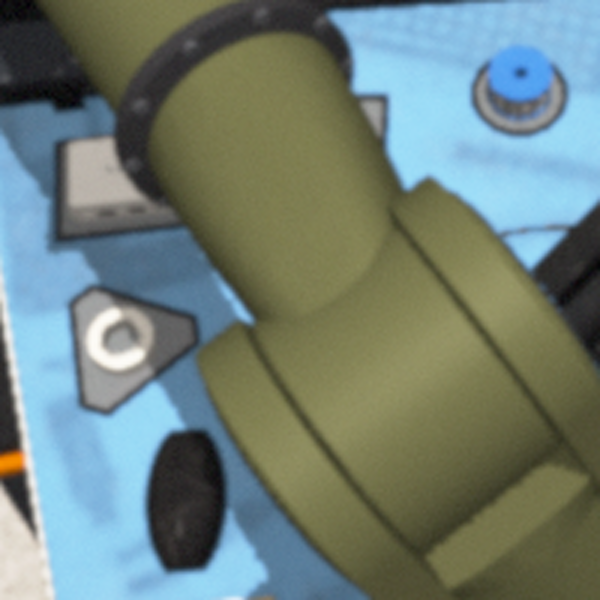

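All four sit in their frames. I'll check the numbers before handing in.

```bash
python3 -c "
from h import *
print('label side',ray('side',130+120/3,150+338/3,.018).round(4),'frame side .5068 .3064')
print('label wrist',ray('wrist',154,190,.018).round(4))
print('reel side',ray('side',130+520/3,150+73/3,.036).round(4),'frame side .6434 -.0676')
print('reel scene',ray('scene',270+127/3.5,140+484/3.5,.036).round(4),'frame scene .6417 -.0631')
print('kapton scene',ray('scene',270+274/3.5,140+345/3.5,.012).round(4),'frame scene .6409 .1042')
crop('pics/wr20.png','pics/wr20c.png',225,135,330,250,5)
"
```

```text
label side [0.5036 0.3063 0.018 ] frame side .5068 .3064
label wrist [0.5072 0.3102 0.018 ]
reel side [ 0.6407 -0.0673  0.036 ] frame side .6434 -.0676
reel scene [ 0.6441 -0.0653  0.036 ] frame scene .6417 -.0631
kapton scene [0.6446 0.1022 0.012 ] frame scene .6409 .1042
```

View pics/wr20c.png

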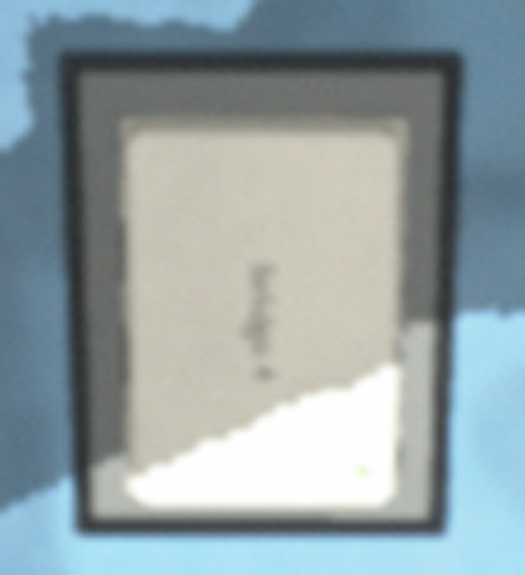

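```bash
python3 -c "
from h import *
s,_=st(); print(ctrl.close_job())"
```

```text
t 37.48 pos [0.651  0.2811 0.2059] F [ 0.1  0.3 -0.4] w 87.2 q [-0.78  0.48  0.48  1.32 -0.22  1.39 -0.46]
[[-0.152 -0.001  0.988]
 [-0.988 -0.    -0.152]
 [ 0.    -1.    -0.001]]
the job is handed in; nothing more can be done
None
```

I took the pile apart top-down and set each item in its own frame. The white tape is in the three-sided frame, the solder reel in the round one, the amber tape in the square one and the interface box in the oblong one. The job was handed in at 37.5 s of the 93 s allowed, with the gripper open about 0.2 m above the bench; the interface returned no verdict.

- **Picking the amber tape:** the pile roll measured 62 mm and the loose orange ring about 49 mm, so I took the larger one in the pile.
- **Final pictures:** all four items lie flat inside their frames, and the box is square to its frame with near-even gaps on either side. The mouse is where it was.
- **Where readings disagreed:** rough position checks of the tape roll, reel and amber tape put each within about 2 to 4 mm of its frame centre. The side and scene cameras differ from each other by up to 5 mm, so I centred from the wrist camera, which agreed best with the side view.
- **Setting down:** the reel and the box showed a clear touchdown force. The two light tapes showed none, so I released them at their calculated heights, within about 1 mm of the bench.
- **Forces:** none of the readings I saw went above about 7 N.

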